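# Turn the housing cover over and snap it onto its base

### The arm

A 7-joint arm with a two-finger parallel gripper is mounted at the origin on a cart in front of the work surface, level with it; the furniture and walls round the work are solid. World frame = base frame: x ahead of the robot, y to its left, z up, the work surface at z = 0. Lengths are in m, angles in rad, forces in N, time in s.
With the tool pointing down it reaches from about 0.425 to 0.95 m from the base axis. Payload 16.7 kg.
Tool frame: the origin (TCP) lies at the very end of the fingers, on their centre line; the grasp point (between the pads) lies bot.hold_point_z behind it (bot.hold_point_z is the distance from the TCP to the grasp point, in m); z points along the fingers, y is the line along which they close (so a half turn about z gives the same grasp; the last joint's range is limited). The gripper opens to 94 mm and grips with 3 to 60 N. Pads are 16 mm wide; open, the fingers measure 119 mm over their backs; the gripper's body (75 mm by 177 mm) begins 78 mm behind the grasp point.
Start: joints at [-1.464, 0.426, 0.074, 1.606, -0.034, 1.111, -0.067], TCP at [0.171, 0.653, 0.205] pointing down, gripper open.
Joint ranges: [-2.85, 2.85], [-0.5, 2.14], [-1.23, 1.37], [0.21, 2.46], [-1.02, 4.16], [0.16, 2.05], [-2.73, 2.73]. Speed limits (rad/s): [1.89, 1.89, 2.39, 2.39, 3.01, 3.01, 3.01].

### API

Orientations are given as a unit quaternion [w, x, y, z].
In Python, from plant import bot, snapshot, sign_off gives the robot as it stands.
- The arm moves only by the shell command python3 -m jog 'ROWS' [FORCE]. ROWS is a JSON object whose key "rows" holds a list of rows, 1 to 5 of them, each of 5 numbers: the finger opening in m, then dx, dy, dz in m, then a turn about the tool's z in rad; each row is the pose to reach, as a shift and turn from the pose commanded when the command began, along the tool's axes at that moment; what a row does not reach only later rows make up. A row lasts 1/10 s, in which the tool goes at most 0.05 m and 0.15 rad, less where a joint would pass 70% of its speed; a pose out of reach is approached as far as the arm can. The fingers move at their own pace and stop on an object; FORCE is the grip in N (left out, the last holds). Time passes only in rows, so rows that do not move let the fingers close. It prints the time, the measured TCP pose, the force, the opening and the grip force at its end. Input that does not fit is refused with a message, and nothing moves.
- bot.get_state(): the state, without advancing time (a new reading comes with each control period).
- snapshot(name): name is "scene" or "top" or "wrist"; returns a dict with "pixels" (420x560x3 uint8, red, green, blue), "fx", "fy", "cx", "cy" (pixels), "world_from_camera" (4x4, takes a point from camera to world coordinates). Camera axes: x right, y down, z forward; pixel columns grow to the right and rows downward; lengths in m; the calibration is good to about 2 mm. A picture is of the moment at which its call begins. There is no depth.
- sign_off(): hands the job in; it is judged then, once.
The state is a dict: "t": time; "joints": joint angles; "qvel": joint speeds; "tau": joint torques, N m; "eef_pos": TCP position; "tool_rot": TCP orientation; "force": force on the tool from outside, world axes, zero at the start; "ft_torque": the same for the moment, N m; "gripper_width": finger opening in m; "grasp_force": force on a finger pad.
Only numpy, scipy, OpenCV 4.12 (cv2) and the standard library are available. Lean on these libraries where they do the work, as an engineer would, in place of code of your own. Each camera call takes 0.05 s, during which the arm holds its last target. There are 200 camera calls.

### The job

The cover of the small grey junction housing lies on the bench with its open side up. Turn it over, put it onto the housing base on the steel plate and press it down until the spring clips at both ends have snapped and it sits fully home all round, leaving the screwdriver, the cutters and the parts tray beside the work where they lie. Do not let go of the pressure: finish while still pressing the cover firmly down.

Things in the scene. Friction and masses are not known exactly. Their poses are not given: they have to be found in the camera images.
- cover: Loose light-grey plastic cover, an open box 60 (x) x 99 (y) x 26 (z) mm, about 80 g, walls 3 mm. Origin: centre of its open rim; +z points to the closed face (at z = 26 mm). At the start the closed face lies on the bench, open side up (+z down). Its outer sides are flat: grip it across its 60 mm; it stands by itself on either 60 x 26 mm end. Half a turn about z makes no difference.
- cover_face (a point): Centre of the outside of the cover's closed face (vent slots beside it): with the cover on, the place to press.
- cover_window (a point): Middle of the window in the cover's +y end wall: 21 mm wide, 3.5 to 11 mm from the rim, for the hook of a clip. The -y end has the same.
- panel: Steel plate 114 (x) x 190 (y) x 3 mm, fixed to the bench, with the grey housing base on it. Origin: on the bench under the centre of the base, z up. Base: open box 58 (x) x 98 (y) mm, rim at z = 27 mm. Two cable glands on its +y end (to y = 64, z = 24 mm), screw ears at its long sides (to x = +-41, z = 10 mm), a low brass bar on the plate beyond its -y end (z to 13 mm).
- base_rim (a point): Centre of the base's rim plane, axes as the panel's. The cover is home when its own origin lies here, +z up, its y along the panel's y (either way); its closed face is then 53 mm above the bench.
- post_tip (a point): Tip of one of four round posts, 9 mm thick, at x = +-21.7, y = +-41.2 mm of the panel: conical from z = 43.5 down to 37 mm, straight below. They go into the cover's inner corners with 0.8 mm of play; the cones take in a cover that is up to about 3 mm off.
- clip_a (a joint): Spring clip at the +y end of the base: a plastic tongue that bends inwards, 0 rad at rest, about 0.1 rad while the cover's end wall pushes its hook aside, 0 again once it has snapped into the window. A cover laid on rests on the slopes of the two hooks, its rim about 9 mm above home.
- clip_b (a joint): The same at the -y end. Pressed at its middle, the cover needs about 5 to 12 N for both clips; if one end hangs back, press over that end; the force falls when the hooks' tips are passed (about 5 mm above home), and the clips snap back only in the last 1 mm, just as the rim seats.
- clip_a_hook (a point): Tip of the hook of clip_a, underside, 31 mm above the bench and 49 mm from the panel's origin along +y.
- clip_b_hook (a point): The same point of clip_b, along -y.
- screwdriver: Yellow-handled screwdriver, 209 mm long, lying on the bench right of the plate (origin under its middle, y along it). Leave it alone.
- tray: Open light-grey parts tray with one divider, 70 x 110 x 20 mm, a few spacers in it, lying beyond the cover. Leave it alone.
- cutters: Blue-handled side cutters, 131 mm long and 13 mm high, lying on the bench left of the cover. Leave them alone.
Not all that is in view belongs to the job. Leave any turquoise look-alike of the cover alone.

How it is judged:
By the outcome, as a careful person would: the job done as asked, in the order asked, and still so for the second after the job is handed in, while the arm keeps its last pose, push and grip.
It also fails if it takes over 67 s, if anything falls off the work surface, if the arm or the gripper's body presses on something with over 40 N, if the wrist force passes 120 N, or if a joint passes its speed limit or range.

## Working session

There is one attempt and no reset: what is moved stays moved. The work goes in short steps, Python scripts to look and compute and a shell command to move; the robot and the scene stay as the last step left them, time stands still between calls to the robot, and variables do not carry over. Pictures are saved under pics/ and viewed, at most 10 in all, crops included, and the job is handed in when it is done.

```bash
ls; mkdir -p pics; cat > h.py <<'E'
import numpy as np, cv2
from plant import bot, snapshot, sign_off
def shot(n,fn=None):
    s=snapshot(n); im=np.ascontiguousarray(s["pixels"][:,:,::-1])
    if fn: cv2.imwrite("pics/"+fn,im)
    np.savez("last_"+n+".npz",**s); return s,im
def ray(s,u,v):
    T=np.array(s["world_from_camera"]); d=T[:3,:3]@np.array([(u-s["cx"])/s["fx"],(v-s["cy"])/s["fy"],1.])
    return T[:3,3],d/np.linalg.norm(d)
def onplane(s,u,v,z):
    o,d=ray(s,u,v); return o+d*(z-o[2])/d[2]
def proj(s,p):
    T=np.array(s["world_from_camera"]); c=T[:3,:3].T@(np.array(p)-T[:3,3])
    return s["fx"]*c[0]/c[2]+s["cx"], s["fy"]*c[1]/c[2]+s["cy"]
E
python3 - <<'E'
from h import *
a=[shot(n)for n in("scene","top","wrist")]
cv2.imwrite("pics/a.png",np.vstack([np.hstack([cv2.resize(a[1][1],(400,300)),cv2.resize(a[0][1],(400,300))]),np.hstack([cv2.resize(a[2][1],(400,300)),np.zeros((300,400,3),np.uint8)])]))
cv2.imwrite("pics/top.png",a[1][1]);cv2.imwrite("pics/scene.png",a[0][1])
for s,_ in a: print(s["fx"],np.round(s["world_from_camera"],3).tolist())
print(bot.hold_point_z,bot.get_state())
E
```

```text
pics
483.6173595645115 [[0.873, -0.244, 0.423, -0.122], [-0.488, -0.451, 0.747, -1.218], [0.009, -0.858, -0.513, 0.864], [0.0, 0.0, 0.0, 1.0]]
385.48618723458173 [[0.098, -0.974, 0.203, 0.309], [-0.995, -0.095, 0.023, -0.072], [-0.003, -0.204, -0.979, 1.187], [0.0, 0.0, 0.0, 1.0]]
336.19970552754904 [[0.254, 0.941, 0.224, 0.106], [0.967, -0.247, -0.06, 0.67], [-0.001, 0.232, -0.973, 0.384], [0.0, 0.0, 0.0, 1.0]]
0.0188 {'t': 0.15, 'joints': array([-1.46352699,  0.42657846,  0.07388274,  1.60643763, -0.03409398,
        1.11077796, -0.06710098]), 'qvel': array([ 4.15561388e-05, -4.26437377e-04, -4.32474397e-05, -2.18661357e-03,
        6.28078939e-05, -6.52543456e-04,  6.07175657e-05]), 'tau': array([ 4.85765166e-03, -9.36283922e+01,  3.66966315e+00, -4.54418492e+01,
       -4.86490026e-02,  1.81279960e-02,  2.34807578e-05]), 'eef_pos': array([0.17137931, 0.65254908, 0.20495374]), 'tool_rot': array([-2.27245645e-05,  1.28058935e-01,  9.91766448e-01, -4.70229955e-04]), 'force': array([-0.27320482, -0.73552218,  0.22309473]), 'ft_torque': array([-0.03912804, -0.03000908,  0.02680509]), 'grasp_force': 0.0, 'gripper_width': 0.09431185502469482}
```

View pics/a.png

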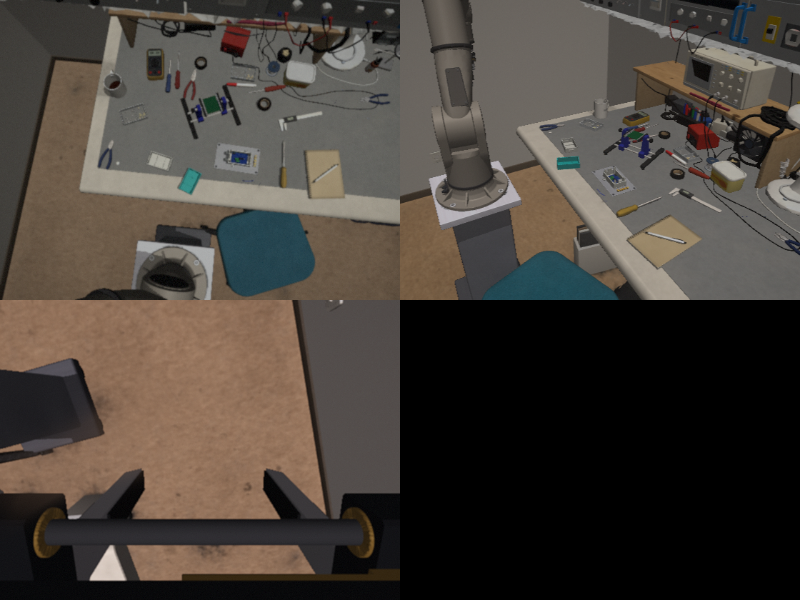

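View pics/top.png

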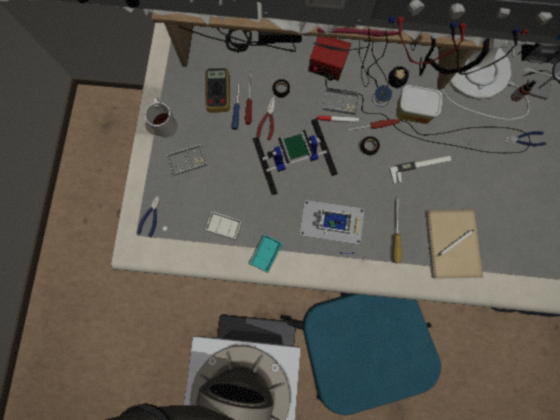

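The top view shows the steel plate with its base at about (333,222), a light-grey open box at (223,225), and the turquoise look-alike at (265,253). The tray is at (186,160), the screwdriver at (397,230) and the cutters at (148,216). The grey box at (223,225) fits the cover: it is light grey, right of the cutters and nearer than the tray. I'll confirm that in an enlarged crop.

```bash
python3 - <<'E'
from h import *
t=cv2.imread("pics/top.png");s=cv2.imread("pics/scene.png")
a=cv2.resize(t[140:275,190:370],(800,600),interpolation=cv2.INTER_CUBIC)
cv2.imwrite("pics/c1.png",a)
b=cv2.resize(s[180:280,190:340],(800,533),interpolation=cv2.INTER_CUBIC)
cv2.imwrite("pics/c2.png",b)
S=np.load("last_top.npz")
for n,u,v,z in(("cover",223,225,.026),("base",333,222,.027),("tq",265,253,.026),("drv",397,230,0),("tray",186,160,0),("cut",148,216,0)): print(n,onplane(S,u,v,z).round(3))
E
```

```text
cover [0.484 0.107 0.026]
base [ 0.525 -0.226  0.027]
tq [ 0.411 -0.029  0.026]
drv [ 0.524 -0.429  0.   ]
tray [0.687 0.257 0.   ]
cut [0.493 0.349 0.   ]
```

View pics/c1.png

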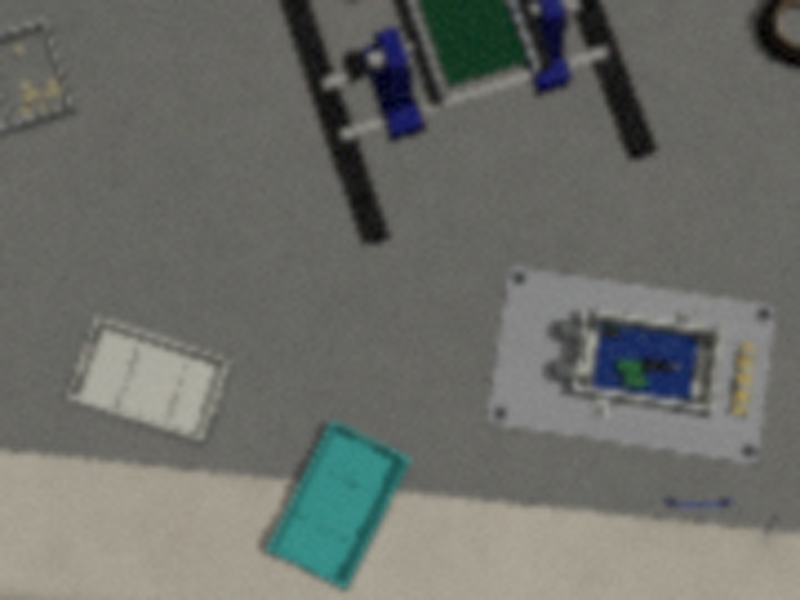

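View pics/c2.png

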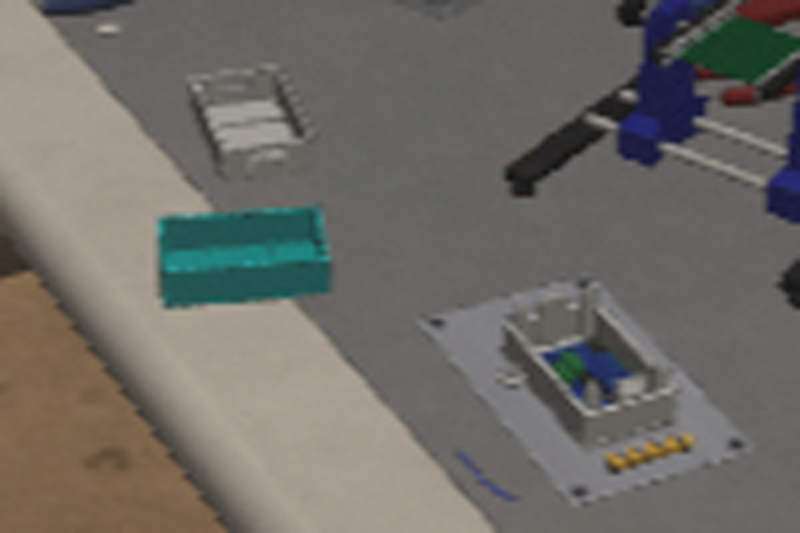

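The crop confirms it. The grey open box at top pixel (223,225) is the cover, with its open side up and windows in its end walls. The box at (265,253) is turquoise, so I leave it alone. The base has its glands to the left (+y) and the brass bar to the right.

The tool can only turn about its own vertical axis, so I'll tip the cover over by pivoting it between the pads. First I move above it.

```bash
python3 -m jog '{"rows": [[0.094,-0.034,-0.034,-0.01,0.13],[0.094,-0.068,-0.069,-0.01,0.26],[0.094,-0.102,-0.103,-0.01,0.39],[0.094,-0.136,-0.138,-0.01,0.52],[0.094,-0.17,-0.172,-0.01,0.65]]}'; python3 -c "
from h import *
s=bot.get_state();print(s['joints'].round(2),s['eef_pos'].round(3),s['tool_rot'].round(3))"
```

```text
t: 0.65
eef_pos: [0.2927, 0.4413, 0.2154]
tool_rot: [-0.0, 0.44, 0.898, -0.0]
force: [1.0, 0.1, -0.9]
gripper_width: 0.094
grasp_force: 0.0
[-1.34  0.18  0.26  1.93 -0.05  1.04 -0.39] [0.293 0.441 0.215] [-0.     0.44   0.898 -0.   ]
```

```bash
cat >> h.py <<'E'
from scipy.spatial.transform import Rotation as Ro
def togo(p,xang=None):
    """shift in tool axes to world point p, turn to bring tool x to world angle xang (deg)"""
    s=bot.get_state(); q=s["tool_rot"]; R=Ro.from_quat([q[1],q[2],q[3],q[0]]).as_matrix()
    a=np.degrees(np.arctan2(R[1,0],R[0,0])); d=R.T@(np.array(p)-s["eef_pos"])
    t=None if xang is None else -np.radians((xang-a+180)%360-180)
    print("pos",s["eef_pos"].round(4),"xang",a.round(2),"go",d.round(4),"turn",None if t is None else round(t,4),"F",s["force"].round(1),"w",round(s["gripper_width"],4),"g",round(s["grasp_force"],1),"t",round(s["t"],2),"j",s["joints"].round(2))
E
python3 -c "
from h import *
togo([.484,.107,.22],79)"
```

```text
pos [0.2927 0.4413 0.2154] xang 127.74 go [-0.3814 -0.0534 -0.0047] turn 0.8506 F [ 1.   0.1 -0.9] w 0.094 g 0.0 t 0.65 j [-1.34  0.18  0.26  1.93 -0.05  1.04 -0.39]
```

```bash
python3 -m jog '{"rows": [[0.094,-0.048,-0.006,0,0.14],[0.094,-0.096,-0.013,0,0.28],[0.094,-0.144,-0.02,0,0.42],[0.094,-0.192,-0.027,0,0.56],[0.094,-0.24,-0.034,0,0.7]]}' >/dev/null; python3 -c "
from h import *
togo([.484,.107,.22],79)"
```

```text
pos [0.4138 0.2315 0.2156] xang 87.61 go [-0.1214  0.0753 -0.0045] turn 0.1503 F [ 0.5  0.8 -0.1] w 0.094 g 0.0 t 1.15 j [-1.11  0.08  0.5   2.05 -0.04  1.02 -0.63]
```

```bash
python3 -m jog '{"rows": [[0.094,-0.04,0.025,0,0.1],[0.094,-0.08,0.05,0,0.15],[0.094,-0.12,0.075,0,0.15],[0.094,-0.12,0.075,0,0.15]]}' >/dev/null; python3 - <<'E'
from h import *
togo([.484,.107,.22],79)
s,im=shot("wrist","w1.png")
E
```

```text
pos [0.486  0.1052 0.2158] xang 78.92 go [ 0.0014 -0.0023 -0.0042] turn -0.0013 F [ 0.8  1.1 -1.3] w 0.0944 g 0.0 t 1.55 j [-0.92  0.13  0.64  2.01 -0.09  1.03 -0.43]
```

View pics/w1.png

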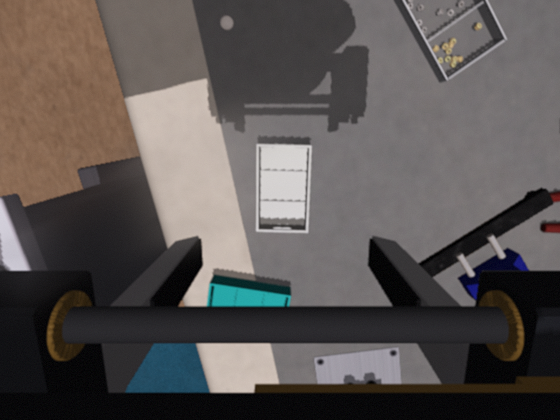

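The wrist view shows the cover at about (283,188), with rim corners near (257,144) and (309,232). The turquoise box is below it at (248,292), the tray at upper right, and the plate's left edge at (358,365). Next I triangulate the rim and base from the wrist and top views.

```bash
cat >> h.py <<'E'
def tri(r1,r2):
    (o1,d1),(o2,d2)=r1,r2; A=np.stack([d1,-d2],1); t=np.linalg.lstsq(A,o2-o1,rcond=None)[0]
    p,q=o1+d1*t[0],o2+d2*t[1]; return (p+q)/2,np.linalg.norm(p-q)
def blob(im,box,lo,hi=(255,255,255),k=3,sat=60):
    u0,v0,u1,v1=box; c=im[v0:v1,u0:u1]; m=cv2.inRange(c,lo,hi); m[(c.max(2).astype(int)-c.min(2))>sat]=0
    m=cv2.morphologyEx(m,cv2.MORPH_CLOSE,np.ones((k,k),np.uint8))
    cs,_=cv2.findContours(m,cv2.RETR_EXTERNAL,cv2.CHAIN_APPROX_NONE); c=max(cs,key=cv2.contourArea)
    return cv2.boxPoints(cv2.minAreaRect(c+np.array([u0,v0]))), cv2.contourArea(c)
def order(s,B,z):
    return np.array([onplane(s,u,v,z) for u,v in B])
E
python3 - <<'E'
from h import *
W=np.load("last_wrist.npz");T=np.load("last_top.npz")
w=np.ascontiguousarray(W["pixels"][:,:,::-1]);t=np.ascontiguousarray(T["pixels"][:,:,::-1])
print("bg",w[180,340],w[188,283],w[188,258],t[225,223],t[190,250])
Bw,a1=blob(w,(235,125,330,245),(120,120,120)); Bt,a2=blob(t,(198,205,248,245),(120,120,120))
print(Bw.round(1).tolist(),a1,Bt.round(1).tolist(),a2)
Pw=order(W,Bw,.026);Pt=order(T,Bt,.026)
for p,b in zip(Pw,Bw):
    i=np.argmin(np.linalg.norm(Pt-p,axis=1)); print(p.round(4),Pt[i].round(4),[x.round(4) for x in tri(ray(W,*b),ray(T,*Bt[i]))])
for P in(Pw,Pt):
    e=[P[1]-P[0],P[2]-P[1]]; print("c",P.mean(0).round(4),[ (round(np.linalg.norm(x),4),round(np.degrees(np.arctan2(x[1],x[0])),2)) for x in e])
print("centre tri",tri(ray(W,*Bw.mean(0)),ray(T,*Bt.mean(0))))
# base: plate
cv2.imwrite("pics/pl.png",cv2.resize(t[190:255,290:375],(790,600),interpolation=cv2.INTER_CUBIC))
E
```

```text
bg [116 115 119] [207 208 211] [162 164 166] [160 169 171] [101 105 105]
[[235.0, 125.0], [321.0, 125.0], [321.0, 244.0], [235.0, 244.0]] 7516.0 [[205.0, 229.0], [211.10000610351562, 210.6999969482422], [241.10000610351562, 220.6999969482422], [235.0, 239.0]] 510.0
[0.447  0.1866 0.026 ] [0.466 0.16  0.026] [array([0.4567, 0.1722, 0.0359]), np.float64(0.0324)]
[0.5368 0.169  0.026 ] [0.5241 0.1489 0.026 ] [array([ 0.5463,  0.1689, -0.0831]), np.float64(0.0042)]
[0.5144 0.0373 0.026 ] [0.5021 0.0535 0.026 ] [array([0.5057, 0.0489, 0.0513]), np.float64(0.0158)]
[0.4168 0.0565 0.026 ] [0.4445 0.0654 0.026 ] [array([0.4329, 0.0652, 0.0701]), np.float64(0.0163)]
c [0.4788 0.1124 0.026 ] [(np.float64(0.0915), np.float64(-11.08)), (np.float64(0.1336), np.float64(-99.65))]
c [0.4842 0.1069 0.026 ] [(np.float64(0.0592), np.float64(-10.74)), (np.float64(0.0979), np.float64(-103.0))]
centre tri (array([0.48221982, 0.11093573, 0.01421708]), np.float64(0.008426418593045623))
```

```bash
python3 - <<'E'
from h import *
W=np.load("last_wrist.npz");T=np.load("last_top.npz")
w=np.ascontiguousarray(W["pixels"][:,:,::-1]);t=np.ascontiguousarray(T["pixels"][:,:,::-1])
Bt,a2=blob(t,(198,205,248,245),(125,125,125))
Bw,a1=blob(w,(245,130,325,242),(140,140,140)); 
print(Bw.round(1).tolist(),a1,Bt.round(1).tolist(),a2)
Pw=order(W,Bw,.026);Pt=order(T,Bt,.026)
for p,b in zip(Pw,Bw):
    i=np.argmin(np.linalg.norm(Pt-p,axis=1)); print(p.round(4),Pt[i].round(4),[x.round(4) for x in tri(ray(W,*b),ray(T,*Bt[i]))])
for P in(Pw,Pt):
    e=[P[1]-P[0],P[2]-P[1]]; print("c",P.mean(0).round(4),[ (round(np.linalg.norm(x),4),round(np.degrees(np.arctan2(x[1],x[0])),2)) for x in e])
print("centre tri",tri(ray(W,*Bw.mean(0)),ray(T,*Bt.mean(0))))
E
```

```text
[[254.8000030517578, 232.3000030517578], [256.0, 143.5], [311.29998779296875, 144.3000030517578], [310.1000061035156, 233.10000610351562]] 4711.5 [[205.0, 229.0], [211.10000610351562, 210.6999969482422], [240.8000030517578, 220.60000610351562], [234.6999969482422, 238.89999389648438]] 480.5
[0.4423 0.0659 0.026 ] [0.4447 0.0663 0.026 ] [array([0.4435, 0.0664, 0.0295]), np.float64(0.0018)]
[0.4648 0.1634 0.026 ] [0.466 0.16  0.026] [array([0.4655, 0.1621, 0.0209]), np.float64(0.0032)]
[0.5232 0.1511 0.026 ] [0.5241 0.1489 0.026 ] [array([0.5244, 0.1504, 0.0201]), np.float64(0.0018)]
[0.5044 0.0528 0.026 ] [0.5023 0.0545 0.026 ] [array([0.5032, 0.0539, 0.0279]), np.float64(0.0025)]
c [0.4837 0.1083 0.026 ] [(np.float64(0.1001), np.float64(76.96)), (np.float64(0.0597), np.float64(-11.86))]
c [0.4843 0.1074 0.026 ] [(np.float64(0.0592), np.float64(-10.74)), (np.float64(0.097), np.float64(-103.0))]
centre tri (array([0.48435639, 0.10853225, 0.0203528 ]), np.float64(0.001375191579148103))
```

```bash
python3 -c "
from h import *
togo([.4765,.0728,.0035],78)"
```

```text
pos [0.4848 0.1079 0.2155] xang 79.06 go [-0.036  -0.0016  0.212 ] turn 0.0185 F [-0.4  0.1 -0. ] w 0.0942 g 0.0 t 1.6 j [-0.93  0.13  0.64  2.01 -0.09  1.03 -0.44]
```

```bash
python3 -m jog '{"rows": [[0.094,-0.018,-0.001,0.045,0.018],[0.094,-0.036,-0.002,0.09,0.018],[0.094,-0.036,-0.002,0.135,0.018],[0.094,-0.036,-0.002,0.17,0.018],[0.094,-0.036,-0.002,0.2,0.018]]}'|tail -3; python3 -m jog '{"rows": [[0.094,0,0,0.006,0],[0.094,0,0,0.012,0],[0.094,0,0,0.012,0]]}' |tail -3;python3 -c "
from h import *
togo([.4765,.0728,.0035],78)"
```

```text
force: [0.4, 0.2, 0.7]
gripper_width: 0.0939
grasp_force: 0.0
force: [0.1, 0.0, 0.6]
gripper_width: 0.0941
grasp_force: 0.0
pos [0.4756 0.0761 0.004 ] xang 78.34 go [-0.0031  0.0016  0.0005] turn 0.0059 F [0.1 0.  0.6] w 0.0941 g 0.0 t 2.4 j [-0.7   0.46  0.49  2.21 -0.41  0.56 -0.1 ]
```

```bash
python3 -m jog '{"rows": [[0.05,-0.002,0.001,0,0.005],[0.05,-0.002,0.001,0,0.005],[0.05,-0.002,0.001,0,0.005],[0.05,-0.002,0.001,0,0.005],[0.05,-0.002,0.001,0,0.005]]}' 6|tail -3;python3 -c "
from h import *
togo([.4765,.0728,.0035],78)"
```

```text
force: [-0.1, 0.4, 6.0]
gripper_width: 0.0602
grasp_force: 6.0
pos [0.476  0.0737 0.0037] xang 78.03 go [-0.0008  0.0006  0.0002] turn 0.0005 F [-0.1  0.4  6. ] w 0.0602 g 6.0 t 2.9 j [-0.69  0.46  0.49  2.21 -0.41  0.56 -0.1 ]
```

```bash
python3 -m jog '{"rows": [[0.05,0.004,0,-0.012,0],[0.05,0.009,0,-0.022,0],[0.05,0.016,0,-0.032,0],[0.05,0.023,0,-0.041,0],[0.05,0.023,0,-0.041,0]]}'; python3 - <<'E'
from h import *
s,im=shot("wrist"); t,i2=shot("scene")
cv2.imwrite("pics/l1.png",np.hstack([cv2.resize(im,(400,300)),cv2.resize(i2[190:265,190:290],(400,300),interpolation=cv2.INTER_CUBIC)]))
E
```

```text
t: 3.4
eef_pos: [0.4816, 0.0977, 0.0458]
tool_rot: [0.0, 0.776, 0.63, 0.001]
force: [-0.4, 0.4, -0.4]
gripper_width: 0.0599
grasp_force: 6.0
```

View pics/l1.png

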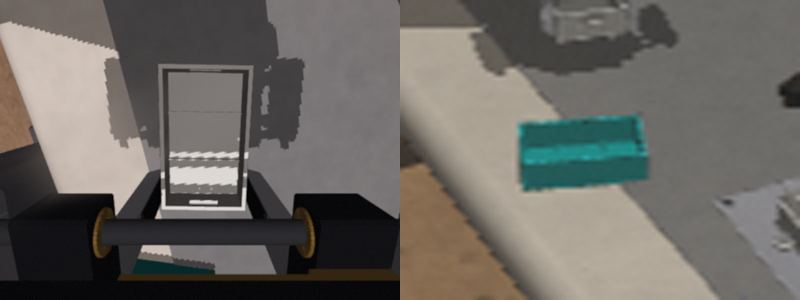

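The right panel's crop missed the cover. The left panel shows it held near its end at about (205,135) and still level. The grip friction holds it that way, so I'll lower the grip force so it can swing.

```bash
python3 -m jog '{"rows": [[0.05,0.0,0,-0.02,0],[0.05,0.0,0,-0.05,0],[0.05,0,0,-0.06,0],[0.05,0,0,-0.06,0],[0.05,0,0,-0.06,0]]}' 3; python3 - <<'E'
from h import *
s,im=shot("wrist"); t,i2=shot("scene")
g=bot.get_state();print(proj(t,g['eef_pos']),g['ft_torque'])
u,v=[int(x) for x in proj(t,g['eef_pos'])]
cv2.imwrite("pics/l2.png",np.hstack([cv2.resize(im,(400,300)),cv2.resize(i2[v-45:v+45,u-60:u+60],(400,300),interpolation=cv2.INTER_CUBIC)]))
E
```

```text
t: 4.0
eef_pos: [0.4802, 0.0961, 0.1037]
tool_rot: [-0.0, 0.777, 0.63, -0.0]
force: [0.1, 0.1, -1.0]
gripper_width: 0.0599
grasp_force: 3.0
(np.float64(236.1848275632114), np.float64(180.81044240725313)) [-0.12912032  0.03110757  0.04380183]
```

View pics/l2.png

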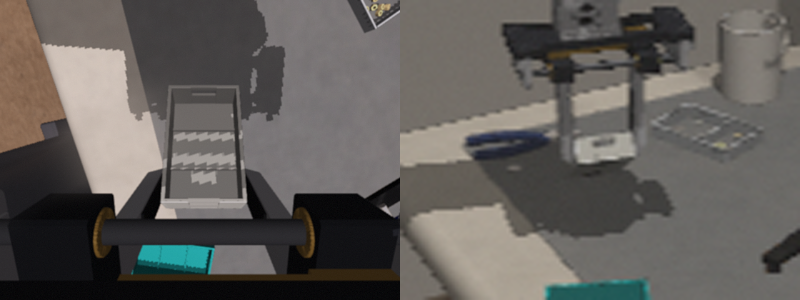

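The left panel shows the far end of the cover dropping: its far edge at about row 88 now looks narrower than the near edge. It is slowly pivoting, so I give it a little time.

```bash
python3 -m jog '{"rows": [[0.05,0.0,0,-0.015,0],[0.05,0.0,0,0,0],[0.05,0,0,-0.015,0],[0.05,0,0,0,0],[0.05,0,0,0,0]]}' 3|tail -3;python3 -m jog '{"rows": [[0.05,0.0,0,-0.02,0],[0.05,0.0,0,0,0],[0.05,0,0,-0.02,0],[0.05,0,0,0,0],[0.05,0,0,0,0]]}' 3 |tail -1; python3 - <<'E'
from h import *
g=bot.get_state();print(g['eef_pos'],g['ft_torque'])
s,im=shot("wrist","l3.png")
m,_=blob(im,(200,90,370,300),(110,110,110));print(m.round(0).tolist())
E
```

```text
force: [-0.0, 0.1, 0.1]
gripper_width: 0.06
grasp_force: 3.0
grasp_force: 3.0
[0.47943256 0.09565333 0.10303624] [-0.08294853  0.13487765 -0.03424901]
[[219.0, 299.0], [219.0, 257.0], [349.0, 257.0], [349.0, 299.0]]
```

View pics/l3.png

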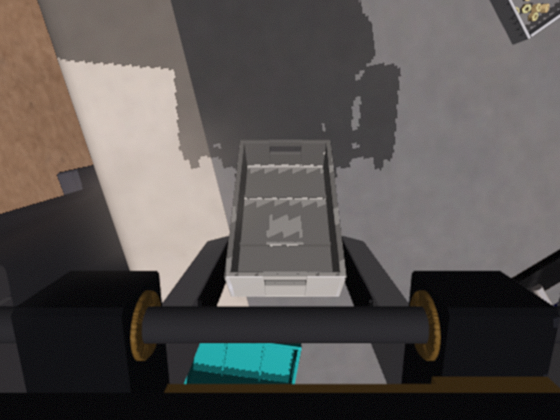

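The cover has pivoted to roughly 26° (far edge 92 px wide at row 143, near edge 115 px at row 275). I shake it more briskly, up and forward, to let it swing further.

```bash
python3 -m jog '{"rows": [[0.05,0.0,0,-0.05,0],[0.05,0.0,0,0,0],[0.05,0.05,0,-0.04,0],[0.05,0,0,0,0],[0.05,0.05,0,-0.04,0]]}' 3|tail -3;python3 -m jog '{"rows": [[0.05,-0.05,0,0.04,0],[0.05,0.0,0,0,0],[0.05,-0.05,0,0.04,0],[0.05,0,0,0,0],[0.05,-0.05,0,0.04,0]]}' 3 |tail -1; python3 - <<'E'
from h import *
g=bot.get_state();print(g['eef_pos'])
s,im=shot("wrist","l4.png")
g=cv2.cvtColor(im,6); ls=cv2.createLineSegmentDetector().detect(g[90:320,180:400])[0][:,0]+[180,90,180,90]
for l in ls:
    if abs(l[3]-l[1])<4 and abs(l[2]-l[0])>50: print(l.round(0))
E
```

```text
force: [0.8, -0.4, -0.4]
gripper_width: 0.0602
grasp_force: 3.0
grasp_force: 3.0
[0.48453134 0.10528588 0.10833954]
[218. 306. 352. 306.]
[341. 257. 229. 257.]
[232. 297. 338. 297.]
```

```bash
cat >> h.py <<'E'
def rows(s,a=15.5,b=3.5,ths=range(20,120,10)):
    g=bot.get_state(); q=g["tool_rot"]; R=Ro.from_quat([q[1],q[2],q[3],q[0]]).as_matrix()
    P=g["eef_pos"]-R[:,2]*bot.hold_point_z
    for th in ths:
        c,n=np.cos(np.radians(th)),np.sin(np.radians(th)); o=[]
        for u,w in((-a,b),(-a,b-26),(99-a,b),(99-a,b-26)):
            U,Wz=u*c+w*n,-u*n+w*c
            l=[proj(s,P+(R[:,0]*U-R[:,2]*Wz+R[:,1]*y)/1000) for y in(-30,30)]
            o.append((round(l[0][1]),round(abs(l[1][0]-l[0][0]))))
        print(th,o)
E
python3 - <<'E'
from h import *
s=np.load("last_wrist.npz"); rows(s,ths=range(0,100,10))
im=s["pixels"].mean(2)
print([(r,int(im[r,270:300].mean())) for r in range(90,310,6)])
E
```

```text
0 [(312, 112), (290, 98), (122, 127), (123, 110)]
10 [(313, 113), (298, 99), (124, 117), (133, 101)]
20 [(313, 115), (305, 100), (130, 108), (145, 95)]
30 [(313, 117), (313, 102), (140, 100), (159, 89)]
40 [(311, 118), (319, 104), (152, 94), (174, 85)]
50 [(308, 120), (325, 107), (166, 88), (191, 81)]
60 [(305, 121), (330, 109), (181, 84), (208, 78)]
70 [(300, 122), (334, 112), (197, 81), (226, 77)]
80 [(295, 122), (336, 115), (214, 79), (244, 76)]
90 [(290, 122), (337, 118), (231, 77), (263, 76)]
[(90, 68), (96, 67), (102, 68), (108, 67), (114, 67), (120, 67), (126, 67), (132, 67), (138, 69), (144, 106), (150, 67), (156, 68), (162, 107), (168, 74), (174, 67), (180, 68), (186, 136), (192, 87), (198, 84), (204, 105), (210, 111), (216, 89), (222, 68), (228, 90), (234, 100), (240, 68), (246, 68), (252, 68), (258, 178), (264, 95), (270, 68), (276, 206), (282, 206), (288, 206), (294, 204), (300, 124), (306, 69)]
```

```bash
python3 - <<'E'
from h import *
from scipy.optimize import least_squares
s=np.load("last_wrist.npz"); g=bot.get_state(); q=g["tool_rot"]; R=Ro.from_quat([q[1],q[2],q[3],q[0]]).as_matrix()
P=g["eef_pos"]-R[:,2]*bot.hold_point_z
print("tcp",proj(s,g["eef_pos"]),"grasp",proj(s,P))
def row(a,b,th,far,top):
    u=99-a if far else -a; w=b if top else b-26; c,n=np.cos(th),np.sin(th)
    return proj(s,P+(R[:,0]*(u*c+w*n)-R[:,2]*(-u*n+w*c))/1000)[1]
obs=[(0,0,1,291),(0,1,1,91),(1,0,1,275),(1,0,0,297),(1,1,1,143),(2,0,1,257),(2,0,0,297)]
f=lambda x:[row(x[0],x[1],x[2+i],fa,t)-r for i,fa,t,r in obs]
r=least_squares(f,[10,4,0,.8,1.3],loss="soft_l1"); print(r.x[:2],np.degrees(r.x[2:]),np.round(f(r.x),1))
E
```

```text
tcp (np.float64(280.7474694791085), np.float64(268.8299827135428)) grasp (np.float64(280.4966900225375), np.float64(282.6765733872942))
[ 2.66306157 15.10791286] [ 11.46886036  51.57159853 150.59427134] [ 4.5  1.8 -1.2 -1.1 -0.1  0.6  0.5]
```

```bash
python3 - <<'E'
from h import *
s,im=shot("wrist"); t,i2=shot("scene")
g=bot.get_state()
u,v=[int(x) for x in proj(t,g['eef_pos'])]; print(u,v)
cv2.imwrite("pics/l5.png",np.hstack([cv2.resize(im[90:315,170:395],(400,400),interpolation=cv2.INTER_CUBIC),cv2.resize(i2[v-40:v+40,u-40:u+40],(400,400),interpolation=cv2.INTER_CUBIC)]))
E
```

```text
236 180
```

View pics/l5.png

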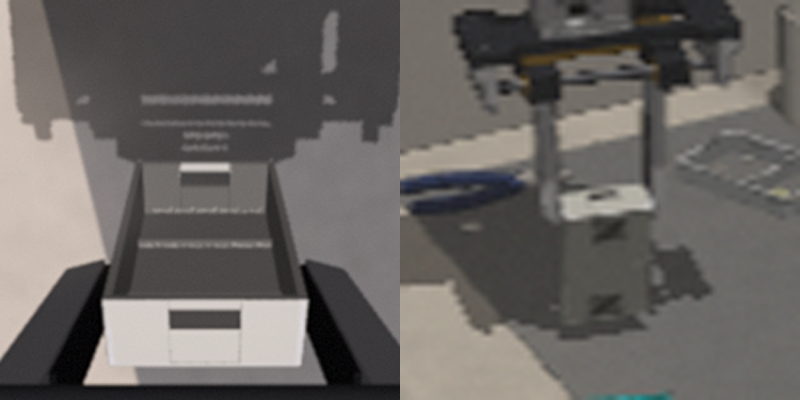

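The cover now hangs nearly vertical, at about 74°. Its near rim is at wrist row 258 and its far rim at row 181, with the open side forward. It is held only by the fingertips, so I lower it to the bench and bring its top forward until it stands.

```bash
python3 -m jog '{"rows": [[0.05,0,0,0.01,0],[0.05,0,0,0.018,0],[0.05,0,0,0.023,0],[0.05,0,0,0.026,0],[0.05,0,0,0.026,0]]}' 3|tail -5;python3 -m jog '{"rows": [[0.05,0.006,0,0,0],[0.05,0.012,0,0,0],[0.05,0.018,0,0,0],[0.05,0.023,0,0,0],[0.05,0.027,0,0,0]]}' 3 |tail -5; python3 - <<'E'
from h import *
togo([.48,.1,.08],78)
s,im=shot("wrist","m1.png")
g=cv2.cvtColor(im,6); ls=cv2.createLineSegmentDetector().detect(g[60:330,180:400])[0][:,0]+[180,60,180,60]
for l in ls:
    if abs(l[3]-l[1])<4 and abs(l[2]-l[0])>40: print(l.round(0))
E
```

```text
eef_pos: [0.4806, 0.0959, 0.0781]
tool_rot: [0.0, 0.777, 0.629, -0.0]
force: [0.3, 0.7, -0.5]
gripper_width: 0.0598
grasp_force: 3.0
eef_pos: [0.4863, 0.1231, 0.0785]
tool_rot: [-0.0, 0.777, 0.63, -0.0]
force: [0.5, 0.5, -1.3]
gripper_width: 0.0601
grasp_force: 3.0
pos [0.4863 0.1231 0.0785] xang 78.06 go [-0.024  -0.0014 -0.0015] turn 0.001 F [ 0.5  0.5 -1.3] w 0.0601 g 3.0 t 7.3 j [-0.9   0.36  0.63  2.13 -0.32  0.74 -0.27]
[218. 306. 293. 304.]
[319. 183. 249. 183.]
[343. 266. 227. 266.]
[264. 271. 306. 271.]
[304. 282. 264. 282.]
[294. 305. 352. 305.]
[248. 233. 322. 233.]
[252. 212. 318. 212.]
[321. 228. 248. 229.]
[323. 155. 246. 156.]
[246. 161. 323. 161.]
[327. 260. 242. 260.]
[243. 262. 327. 262.]
```

```bash
cat >> h.py <<'E'
def lines(v0=60,v1=330,u0=180,u1=400,L=55):
    s,im=shot("wrist"); g=cv2.cvtColor(im,6); ls=cv2.createLineSegmentDetector().detect(g[v0:v1,u0:u1])[0][:,0]+[u0,v0,u0,v0]
    print(sorted([(int((l[1]+l[3])/2),int(abs(l[2]-l[0])),int((l[2]+l[0])/2)) for l in ls if abs(l[3]-l[1])<5 and abs(l[2]-l[0])>L]))
E
python3 -m jog '{"rows": [[0.05,0.008,0,-0.002,0],[0.05,0.016,0,-0.004,0],[0.05,0.024,0,-0.006,0],[0.05,0.032,0,-0.006,0],[0.05,0.04,0,-0.006,0]]}' 3|tail -5; python3 - <<'E'
from h import *
togo([.48,.1,.08],78); lines()
E
```

```text
eef_pos: [0.4947, 0.1624, 0.0845]
tool_rot: [-0.0, 0.777, 0.63, 0.0]
force: [-0.0, 0.1, -1.7]
gripper_width: 0.0597
grasp_force: 3.0
pos [0.4947 0.1624 0.0845] xang 78.04 go [-0.0641 -0.0015  0.0045] turn 0.0007 F [-0.   0.1 -1.7] w 0.0597 g 3.0 t 7.85 j [-0.95  0.38  0.62  2.09 -0.32  0.76 -0.34]
[(152, 75, 284), (157, 76, 285), (212, 66, 284), (228, 72, 284), (232, 72, 284), (259, 85, 284), (262, 83, 284), (265, 116, 284), (304, 133, 284)]
```

```bash
python3 -m jog '{"rows": [[0.05,0.0,0,-0.04,0],[0.05,0.0,0,-0.01,0],[0.05,0.0,0,-0.05,0],[0.05,0,0,-0.01,0],[0.05,0.0,0,-0.05,0]]}' 3|tail -5; python3 - <<'E'
from h import *
lines()
E
python3 -m jog '{"rows": [[0.05,-0.05,0,0.04,0],[0.05,0.0,0,0,0],[0.05,-0.05,0,0.04,0],[0.05,0,0,0,0],[0.05,0,0,0,0]]}' 3 |tail -4
 python3 - <<'E'
from h import *
togo([.48,.1,.08],78); lines()
E
```

```text
eef_pos: [0.4904, 0.16, 0.1262]
tool_rot: [0.001, 0.777, 0.63, -0.008]
force: [-0.9, 1.4, 1.8]
gripper_width: 0.0602
grasp_force: 3.0
[(129, 66, 287), (136, 67, 286), (182, 66, 285), (211, 65, 284), (228, 72, 284), (232, 73, 284), (259, 84, 284), (261, 85, 284), (264, 117, 285), (304, 133, 284)]
tool_rot: [-0.0, 0.777, 0.63, 0.002]
force: [0.9, 1.0, -0.9]
gripper_width: 0.0598
grasp_force: 3.0
pos [0.496  0.164  0.1364] xang 78.04 go [-0.0661 -0.0025  0.0562] turn 0.0007 F [ 0.9  1.  -0.9] w 0.0598 g 3.0 t 8.95 j [-1.01  0.31  0.69  2.05 -0.25  0.87 -0.39]
[(201, 58, 278), (232, 63, 284), (243, 71, 284), (247, 72, 284), (259, 112, 284), (304, 135, 284)]
```

```bash
python3 -m jog '{"rows": [[0.05,0,0,0.015,0],[0.05,0,0,0.03,0],[0.05,0,0,0.04,0],[0.05,0,0,0.046,0],[0.05,0,0,0.046,0]]}' 3|grep -E "eef|force"; python3 -m jog '{"rows": [[0.05,0,0,0.003,0],[0.05,0,0,0.006,0],[0.05,0,0,0.009,0],[0.05,0,0,0.009,0]]}' 3|grep -E "eef|force"
 python3 - <<'E'
from h import *
togo([.48,.1,.08],78); lines()
E
```

```text
eef_pos: [0.4943, 0.1613, 0.088]
force: [-0.6, -0.1, -0.7]
grasp_force: 3.0
eef_pos: [0.4947, 0.1617, 0.0794]
force: [0.3, -0.5, -1.0]
grasp_force: 3.0
pos [0.4947 0.1617 0.0794] xang 78.03 go [-0.0634 -0.0016 -0.0006] turn 0.0005 F [ 0.3 -0.5 -1. ] w 0.0597 g 3.0 t 9.9 j [-0.96  0.39  0.64  2.09 -0.34  0.76 -0.32]
[(203, 66, 284), (243, 72, 284), (248, 72, 284), (261, 115, 284), (305, 133, 284)]
```

```bash
python3 -m jog '{"rows": [[0.05,0,0,0.002,0],[0.05,0,0,0.004,0],[0.05,0,0,0.006,0],[0.05,0,0,0.006,0]]}' 3|grep -E "eef|force"; python3 -m jog '{"rows": [[0.05,0,0,0.002,0],[0.05,0,0,0.004,0],[0.05,0,0,0.006,0],[0.05,0,0,0.006,0]]}' 3|grep -E "eef|force"
 python3 - <<'E'
from h import *
lines()
E
```

```text
eef_pos: [0.4946, 0.1615, 0.0733]
force: [0.3, 0.5, -0.2]
grasp_force: 3.0
eef_pos: [0.4944, 0.1614, 0.0672]
force: [-0.2, -0.2, -0.9]
grasp_force: 3.0
[(206, 68, 284), (237, 68, 284), (247, 77, 284), (252, 76, 284), (259, 123, 285), (265, 58, 278), (306, 133, 284)]
```

The rim's line now measures 123 px wide, up from 115. The cover slid up between the pads, so it is standing on the bench. I let go, shift back towards the closed-face side and regrip.

```bash
python3 -m jog '{"rows": [[0.08,0,0,0,0],[0.08,0,0,0,0],[0.08,0,0,0,0],[0.08,0,0,0,0]]}' 3|grep -E "eef|force|wid"; 
 python3 - <<'E'
from h import *
lines(L=50)
s,im=shot("top");togo([0,0,0]);u,v=[int(x) for x in proj(s,bot.get_state()['eef_pos'])]
w,iw=shot("wrist")
cv2.imwrite("pics/n1.png",np.hstack([cv2.resize(iw[90:315,170:395],(400,400),interpolation=cv2.INTER_CUBIC),cv2.resize(im[v-30:v+30,u-30:u+30],(400,400),interpolation=cv2.INTER_CUBIC)]))
E
```

```text
eef_pos: [0.4945, 0.1615, 0.0675]
force: [0.8, -0.5, 0.3]
gripper_width: 0.0802
grasp_force: 0.0
[(206, 69, 284), (237, 68, 283), (246, 77, 284), (254, 85, 263), (261, 61, 285), (305, 178, 284)]
pos [0.4945 0.1615 0.0675] xang 78.02 go [-0.2606 -0.4502  0.0675] turn None F [ 1.2  0.  -0.9] w 0.0798 g 0.0 t 11.3 j [-0.94  0.41  0.62  2.1  -0.36  0.73 -0.3 ]
```

The interior lines stayed at rows 206, 237 and 246 after release, so the cover stands by itself.

```bash
python3 -m jog '{"rows": [[0.08,-0.007,0,0.003,0],[0.08,-0.014,0,0.006,0],[0.08,-0.014,0,0.006,0],[0.05,-0.014,0,0.006,0],[0.05,-0.014,0,0.006,0]]}' 4|grep -E "eef|force|wid"; python3 -m jog '{"rows": [[0.05,0,0,0,0],[0.05,0,0,0,0]]}' 4|grep -E "eef|force|wid"
 python3 - <<'E'
from h import *
lines(L=50)
E
```

```text
eef_pos: [0.4917, 0.1479, 0.0615]
force: [-0.6, -0.8, 0.8]
gripper_width: 0.0676
grasp_force: 0.0
eef_pos: [0.4917, 0.148, 0.0615]
force: [-0.5, -0.7, 0.3]
gripper_width: 0.06
grasp_force: 4.0
[(189, 72, 284), (221, 70, 284), (227, 118, 277), (305, 133, 284)]
```

```bash
python3 - <<'E'
from h import *
s=np.load("last_wrist.npz"); 
for z in(.095,.099):
    p=onplane(s,284,227,z)
    togo(p)
E
```

```text
pos [0.4917 0.148  0.0615] xang 78.03 go [ 0.0249 -0.0013 -0.0335] turn None F [ 0.1 -0.4 -0.3] w 0.06 g 4.0 t 12.1 j [-0.92  0.41  0.62  2.12 -0.36  0.71 -0.27]
pos [0.4917 0.148  0.0615] xang 78.03 go [ 0.0261 -0.0012 -0.0375] turn None F [ 0.1 -0.4 -0.3] w 0.06 g 4.0 t 12.1 j [-0.92  0.41  0.62  2.12 -0.36  0.71 -0.27]
```

```bash
python3 -m jog '{"rows": [[0.068,0,0,0,0],[0.068,0.002,0,0,0],[0.068,0.004,0,0,0],[0.05,0.004,0,0,0],[0.05,0.004,0,0,0]]}' 4|grep -E "eef|force|wid"; python3 -m jog '{"rows": [[0.05,0,0,0,0]]}' 4|grep -E "eef|force|wid"
 python3 - <<'E'
from h import *
lines(L=50)
E
```

```text
eef_pos: [0.4925, 0.1519, 0.0615]
force: [-1.0, 0.2, -1.4]
gripper_width: 0.0598
grasp_force: 4.0
eef_pos: [0.4924, 0.1518, 0.0614]
force: [0.5, -0.8, -1.3]
gripper_width: 0.0599
grasp_force: 4.0
[(195, 72, 284), (227, 68, 283), (236, 132, 285), (290, 119, 284), (305, 133, 284)]
```

```bash
python3 -m jog '{"rows": [[0.05,0.007,0,-0.0015,0],[0.05,0.014,0,-0.0025,0],[0.05,0.021,0,-0.003,0],[0.05,0.029,0,-0.0026,0],[0.05,0.036,0,-0.0015,0]]}' 3|grep -E "eef|force|wid"; python3 - <<'E'
from h import *
lines(L=50)
E
python3 -m jog '{"rows": [[0.05,0.007,0,0.0015,0],[0.05,0.0135,0,0.004,0],[0.05,0.02,0,0.007,0],[0.05,0.0265,0,0.0105,0],[0.05,0.0325,0,0.015,0]]}' 3|grep -E "eef|force|wid"
python3 - <<'E'
from h import *
lines(L=50)
E
```

```text
eef_pos: [0.5001, 0.188, 0.0629]
force: [0.3, -0.2, -0.1]
gripper_width: 0.06
grasp_force: 3.0
[(195, 72, 284), (227, 70, 284), (236, 132, 285), (262, 127, 284), (270, 126, 285), (285, 123, 285), (290, 122, 285), (305, 133, 284)]
eef_pos: [0.5068, 0.2195, 0.0477]
force: [-1.5, 0.2, 4.4]
gripper_width: 0.06
grasp_force: 3.0
[(234, 73, 285), (244, 93, 261), (286, 50, 283), (302, 141, 284)]
```

```bash
python3 - <<'E'
from h import *
s=np.load("last_wrist.npz"); g=bot.get_state(); q=g["tool_rot"]; R=Ro.from_quat([q[1],q[2],q[3],q[0]]).as_matrix()
def pr(f,z,y=30):
    p=g["eef_pos"]+R[:,0]*f; p[2]=z; a=proj(s,p+R[:,1]*y/1e3); b=proj(s,p-R[:,1]*y/1e3); return round(a[1]),round(abs(a[0]-b[0]))
print("vertical rim top/bottom, closed top",pr(.0215,.099),pr(.0215,0),pr(-.0045,.099))
H,w=.08,.0215
for ph in range(0,91,10):
    c,n=np.cos(np.radians(ph)),np.sin(np.radians(ph)); zg=g["eef_pos"][2]+.0188
    k=lambda u,v:(u*n+v*c, zg+u*c-v*n)  # u along up, v toward rim
    print(ph,[pr(*k(*x)) for x in((.019,.0215),(.019,-.0045),(-.08,.0215))])
im=s["pixels"].mean(2); print([(r,int(im[r,262:306].mean())) for r in range(60,306,5)])
E
```

```text
vertical rim top/bottom, closed top (245, 149) (197, 87) (304, 143)
0 [(235, 136), (289, 130), (194, 82)]
10 [(226, 133), (282, 131), (212, 80)]
20 [(218, 129), (275, 132), (230, 79)]
30 [(213, 126), (268, 132), (249, 79)]
40 [(209, 122), (260, 132), (268, 80)]
50 [(208, 119), (253, 131), (288, 81)]
60 [(208, 115), (246, 129), (308, 83)]
70 [(210, 112), (240, 128), (328, 86)]
80 [(213, 109), (235, 126), (349, 90)]
90 [(217, 107), (231, 123), (369, 95)]
[(60, 69), (65, 70), (70, 73), (75, 73), (80, 74), (85, 74), (90, 73), (95, 73), (100, 73), (105, 74), (110, 74), (115, 74), (120, 74), (125, 74), (130, 74), (135, 74), (140, 73), (145, 73), (150, 74), (155, 74), (160, 74), (165, 74), (170, 75), (175, 75), (180, 74), (185, 74), (190, 75), (195, 76), (200, 76), (205, 76), (210, 76), (215, 76), (220, 76), (225, 75), (230, 75), (235, 123), (240, 113), (245, 142), (250, 144), (255, 143), (260, 143), (265, 144), (270, 95), (275, 143), (280, 143), (285, 155), (290, 224), (295, 218), (300, 151), (305, 113)]
```

The row readings fit a cover that is still vertical and slid up in the grip. I regrip near the top and near the rim side, so it tips easily, and press slightly while moving forward.

```bash
python3 -m jog '{"rows": [[0.07,0,0,0,0],[0.07,0,0,0,0],[0.07,0.008,0,-0.01,0],[0.07,0.0165,0,-0.021,0],[0.07,0.0165,0,-0.021,0]]}' 3|grep -E "eef|force|wid"; python3 -m jog '{"rows": [[0.05,0,0,0,0],[0.05,0,0,0,0],[0.05,0,0,0.002,0],[0.05,0,0,0.003,0]]}' 3|grep -E "eef|force|wid"; python3 - <<'E'
from h import *
lines(L=50)
E
```

```text
eef_pos: [0.5113, 0.237, 0.0709]
force: [-0.3, -0.4, 0.3]
gripper_width: 0.0699
grasp_force: 0.0
eef_pos: [0.5099, 0.2346, 0.0656]
force: [0.7, 0.2, 0.0]
gripper_width: 0.05
grasp_force: 0.0
[(296, 82, 285), (306, 66, 284)]
```

The grip closed on nothing, so I use the last view to see where the cover is.

```bash
python3 - <<'E'
from h import *
s,im=shot("wrist"); t,i2=shot("scene"); p,i3=shot("top")
g=bot.get_state(); print(proj(t,g['eef_pos']),proj(p,g['eef_pos']))
u,v=[int(x) for x in proj(t,g['eef_pos'])];a,b=[int(x) for x in proj(p,g['eef_pos'])]
z=lambda c,w,h:cv2.resize(c,(w,h),interpolation=cv2.INTER_CUBIC)
cv2.imwrite("pics/p1.png",np.vstack([np.hstack([z(im,400,300),z(i2[v-60:v+60,u-80:u+80],400,300)]),np.hstack([z(i3[b-60:b+60,a-60:a+100],400,300),z(i2[v-30:v+30,u-40:u+40],400,300)])]))
E
```

```text
(np.float64(227.50523546363593), np.float64(172.425097805296)) (np.float64(179.64801909394936), np.float64(209.9086819900012))
```

View pics/p1.png

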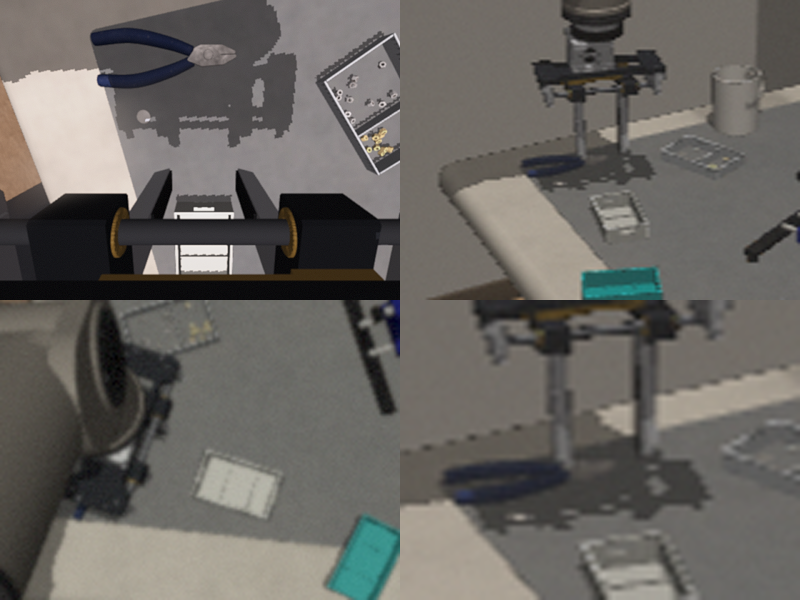

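The view shows the cover fell back onto its closed face. It lies open side up just behind the gripper, at about (238,485) in the composite's top crop, and the cutters, tray and turquoise box are untouched. I repeat the lift with what I've learned; first I locate it again.

```bash
cat >> h.py <<'E'
def cover(view,box,lo,z):
    s,im=shot(view); B,a=blob(im,box,(lo,)*3); P=order(s,B,z); e=[P[1]-P[0],P[2]-P[1]]; e.sort(key=np.linalg.norm)
    print(view,B.round(0).tolist(),"c",P.mean(0).round(4),[(round(np.linalg.norm(x),4),round(np.degrees(np.arctan2(x[1],x[0]))%180,2)) for x in e]); return s,B,P
E
python3 - <<'E'
from h import *
s,B,P=cover("top",(194,203,240,245),125,.026)
c=P.mean(0); togo([c[0],c[1],.2],78)
E
```

```text
top [[195.0, 226.0], [201.0, 208.0], [232.0, 218.0], [226.0, 237.0]] c [0.4892 0.1378 0.026 ] [(np.float64(0.0593), np.float64(169.57)), (np.float64(0.1002), np.float64(77.01))]
pos [0.5101 0.2348 0.0659] xang 78.01 go [-0.0992 -0.0003 -0.1341] turn 0.0002 F [-0.1  0.4  0.1] w 0.0499 g 0.0 t 15.0 j [-1.02  0.48  0.6   2.01 -0.38  0.77 -0.4 ]
```

```bash
python3 -m jog '{"rows": [[0.094,0,0,-0.05,0],[0.094,-0.02,0,-0.09,0],[0.094,-0.06,0,-0.12,0],[0.094,-0.1,0,-0.134,0],[0.094,-0.1,0,-0.134,0]]}' 3|grep -E "eef|force|wid"; python3 - <<'E'
from h import *
s,B,P=cover("wrist",(235,125,345,245),140,.026)
c=P.mean(0); togo([c[0]-.041*np.cos(np.radians(77.8)),c[1]-.041*np.sin(np.radians(77.8)),.0035],77.8)
E
```

```text
eef_pos: [0.4896, 0.1326, 0.2021]
force: [0.8, 0.3, 0.6]
gripper_width: 0.0865
grasp_force: 0.0
wrist [[254.0, 141.0], [312.0, 141.0], [312.0, 233.0], [254.0, 233.0]] c [0.4882 0.1401 0.026 ] [(np.float64(0.0601), np.float64(167.7)), (np.float64(0.0996), np.float64(78.75))]
pos [0.4896 0.1353 0.2013] xang 77.83 go [-0.0372 -0.0025  0.1977] turn 0.0006 F [-0.4  1.6 -0.1] w 0.0905 g 0.0 t 15.55 j [-1.07  0.18  0.77  2.01 -0.15  1.   -0.44]
```

```bash
python3 -m jog '{"rows": [[0.094,-0.018,-0.001,0.045,0],[0.094,-0.037,-0.003,0.09,0],[0.094,-0.037,-0.003,0.135,0],[0.094,-0.037,-0.003,0.17,0],[0.094,-0.037,-0.003,0.185,0]]}' 3|grep -E "eef|force|wid"; python3 -c "
from h import *
togo([.4795,.1,.0038],77.8)"
```

```text
eef_pos: [0.477, 0.1012, 0.0115]
force: [0.2, 0.6, 0.4]
gripper_width: 0.0939
grasp_force: 0.0
pos [0.477  0.1012 0.0115] xang 78.04 go [-0.0007  0.0028  0.0077] turn 0.0042 F [0.2 0.6 0.4] w 0.0939 g 0.0 t 16.05 j [-0.82  0.48  0.59  2.19 -0.47  0.6  -0.1 ]
```

```bash
python3 -m jog '{"rows": [[0.094,0,0.0025,0.004,0.004],[0.094,0,0.0025,0.0075,0.004],[0.05,0,0.0025,0.0075,0.004],[0.05,0,0.0025,0.0075,0.004],[0.05,0,0.0025,0.0075,0.004]]}' 4|grep -E "eef|force|wid"; python3 -m jog '{"rows": [[0.05,0,0,0,0],[0.05,0,0,0,0],[0.05,0,0,-0.01,0],[0.05,0,0,-0.04,0],[0.05,0,0,-0.06,0]]}' 4|grep -E "eef|force|wid";  python3 -m jog '{"rows": [[0.05,0,0,-0.03,0],[0.05,0,0,-0.05,0],[0.05,0,0,-0.05,0],[0.05,0,0,-0.05,0],[0.05,0,0,-0.05,0]]}' 3|grep -E "eef|force|wid"; python3 - <<'E'
from h import *
lines(L=50)
E
```

```text
eef_pos: [0.4816, 0.1014, 0.0082]
force: [-0.1, -0.6, -0.1]
gripper_width: 0.0732
grasp_force: 0.0
eef_pos: [0.4813, 0.1006, 0.0692]
force: [-0.1, 0.5, -1.2]
gripper_width: 0.0595
grasp_force: 4.0
eef_pos: [0.4806, 0.1009, 0.1169]
force: [-0.1, -0.1, -2.7]
gripper_width: 0.0599
grasp_force: 3.0
[(92, 110, 284), (97, 100, 284), (113, 87, 284), (159, 86, 285), (162, 85, 284), (270, 91, 284), (275, 103, 285), (281, 111, 285), (305, 135, 284)]
```

```bash
python3 -m jog '{"rows": [[0.05,0,0,-0.03,0],[0.05,0,0,0,0],[0.05,0,0,-0.03,0],[0.05,0,0,0,0],[0.05,0,0,0,0]]}' 3|grep -E "eef";  python3 - <<'E'
from h import *
lines(L=50)
E
python3 -m jog '{"rows": [[0.05,0.04,0,-0.04,0],[0.05,0,0,0,0],[0.05,0.04,0,-0.04,0],[0.05,0,0,0,0],[0.05,0,0,0,0]]}' 3|grep -E "eef";  python3 - <<'E'
from h import *
lines(L=50);s=np.load("last_wrist.npz"); rows(s,8.5,-1,range(0,101,20))
E
```

```text
eef_pos: [0.4795, 0.1005, 0.1151]
[(172, 83, 290), (198, 63, 284), (217, 72, 284), (221, 71, 285), (251, 82, 284), (256, 82, 284), (261, 113, 283), (296, 78, 297), (305, 133, 284)]
eef_pos: [0.4788, 0.0987, 0.1157]
[(236, 62, 284), (297, 97, 293), (305, 133, 284)]
0 [(279, 116), (260, 101), (75, 134), (83, 115)]
20 [(281, 118), (277, 103), (95, 111), (114, 97)]
40 [(282, 120), (293, 106), (126, 95), (151, 86)]
60 [(280, 122), (308, 110), (162, 85), (190, 79)]
80 [(276, 124), (318, 116), (200, 79), (231, 76)]
100 [(271, 124), (323, 123), (240, 77), (273, 77)]
```

```bash
python3 -m jog '{"rows": [[0.05,0,0,0.01,0],[0.05,0,0,0.02,0],[0.05,0,0,0.028,0],[0.05,0,0,0.032,0],[0.05,0,0,0.032,0]]}' 3|grep -E "eef|force";python3 -m jog '{"rows": [[0.05,0,0,0.003,0],[0.05,0,0,0.006,0],[0.05,0,0,0.009,0],[0.05,0,0,0.012,0],[0.05,0,0,0.015,0]]}' 3|grep -E "eef|force";  python3 - <<'E'
from h import *
lines(L=50);
s=np.load("last_wrist.npz");im=s["pixels"].mean(2); print([(r,int(im[r,262:306].mean())) for r in range(180,306,4)])
E
```

```text
eef_pos: [0.4809, 0.1008, 0.0849]
force: [-0.3, 0.9, -1.2]
grasp_force: 3.0
eef_pos: [0.4814, 0.1011, 0.0704]
force: [-1.4, 1.3, 4.6]
grasp_force: 3.0
[(240, 67, 284), (304, 133, 284)]
[(180, 71), (184, 68), (188, 68), (192, 69), (196, 68), (200, 68), (204, 69), (208, 69), (212, 69), (216, 69), (220, 68), (224, 68), (228, 67), (232, 67), (236, 68), (240, 74), (244, 131), (248, 87), (252, 145), (256, 131), (260, 130), (264, 130), (268, 130), (272, 132), (276, 211), (280, 211), (284, 211), (288, 211), (292, 211), (296, 212), (300, 182), (304, 129)]
```

```bash
python3 - <<'E'
from h import *
s=np.load("last_wrist.npz")
for r in (242,250): togo(onplane(s,284,r,.099))
im=s["pixels"].mean(2)
for r in (238,241,244,247,250,256,262,270,280,290): 
    print(r,[int(x) for x in im[r,200:370:6]])
E
```

```text
pos [0.4813 0.101  0.07  ] xang 77.79 go [ 0.0163 -0.0012 -0.029 ] turn None F [2.3 0.5 3.2] w 0.0598 g 3.0 t 19.75 j [-0.92  0.38  0.71  2.16 -0.38  0.72 -0.17]
pos [0.4813 0.101  0.07  ] xang 77.79 go [ 0.0123 -0.0012 -0.029 ] turn None F [2.3 0.5 3.2] w 0.0598 g 3.0 t 19.75 j [-0.92  0.38  0.71  2.16 -0.38  0.72 -0.17]
238 [197, 197, 192, 118, 64, 90, 128, 128, 69, 68, 69, 69, 67, 67, 68, 66, 65, 69, 69, 69, 67, 126, 122, 114, 56, 70, 117, 128, 122]
241 [196, 179, 67, 64, 62, 19, 127, 129, 60, 101, 101, 101, 107, 107, 108, 111, 108, 104, 102, 101, 77, 123, 126, 99, 52, 59, 55, 80, 125]
244 [197, 72, 64, 63, 57, 15, 125, 51, 40, 130, 128, 130, 132, 134, 130, 131, 131, 130, 131, 130, 84, 41, 111, 95, 26, 60, 58, 57, 126]
247 [199, 64, 64, 61, 33, 19, 43, 46, 43, 129, 131, 131, 73, 73, 67, 69, 67, 132, 132, 131, 83, 42, 41, 57, 4, 59, 59, 58, 100]
250 [135, 62, 62, 60, 57, 86, 85, 116, 91, 109, 136, 161, 104, 114, 164, 109, 107, 176, 121, 112, 115, 100, 85, 92, 111, 57, 58, 59, 57]
256 [61, 61, 58, 52, 91, 126, 127, 128, 130, 129, 132, 131, 130, 132, 131, 133, 132, 132, 128, 130, 130, 130, 129, 129, 127, 18, 59, 59, 58]
262 [58, 60, 59, 5, 91, 128, 127, 128, 128, 129, 130, 131, 132, 132, 132, 133, 132, 132, 125, 131, 131, 130, 130, 128, 129, 5, 56, 58, 57]
270 [58, 59, 30, 8, 92, 176, 206, 126, 151, 208, 156, 129, 132, 128, 132, 129, 130, 130, 153, 205, 135, 138, 192, 192, 130, 6, 6, 59, 60]
280 [59, 44, 5, 5, 165, 207, 209, 210, 210, 212, 212, 211, 212, 211, 212, 213, 211, 211, 204, 210, 211, 209, 208, 208, 212, 6, 6, 13, 58]
290 [53, 5, 8, 5, 189, 206, 209, 209, 211, 211, 213, 213, 212, 212, 211, 214, 212, 212, 206, 212, 211, 209, 209, 209, 213, 4, 5, 6, 27]
```

```bash
python3 - <<'E'
from h import *
s=np.load("last_wrist.npz")
togo(onplane(s,284,240,.005)); togo(onplane(s,284,250,.095))
E
```

```text
pos [0.4813 0.101  0.07  ] xang 77.79 go [-0.0142 -0.0015  0.065 ] turn None F [2.3 0.5 3.2] w 0.0598 g 3.0 t 19.75 j [-0.92  0.38  0.71  2.16 -0.38  0.72 -0.17]
pos [0.4813 0.101  0.07  ] xang 77.79 go [ 0.0108 -0.0012 -0.025 ] turn None F [2.3 0.5 3.2] w 0.0598 g 3.0 t 19.75 j [-0.92  0.38  0.71  2.16 -0.38  0.72 -0.17]
```

The numbers show the cover already tilted about 15° past vertical, resting on its rim edge with the top forward. I follow the arc down and forward.

```bash
python3 -m jog '{"rows": [[0.05,0.006,0,0.0015,0],[0.05,0.0125,0,0.0035,0],[0.05,0.0185,0,0.006,0],[0.05,0.0245,0,0.009,0],[0.05,0.03,0,0.0125,0]]}' 3|grep -E "eef|force|wid";python3 - <<'E'
from h import *
lines(L=60)
E
python3 -m jog '{"rows": [[0.05,0.0055,0,0.004,0],[0.05,0.0105,0,0.009,0],[0.05,0.015,0,0.0135,0],[0.05,0.0195,0,0.019,0],[0.05,0.023,0,0.0245,0]]}' 3|grep -E "eef|force|wid";python3 - <<'E'
from h import *
lines(L=60)
E
```

```text
eef_pos: [0.4876, 0.1311, 0.0577]
force: [0.2, 0.6, 1.2]
gripper_width: 0.0599
grasp_force: 3.0
[(167, 81, 284), (172, 83, 285), (243, 82, 283), (249, 62, 273), (294, 117, 284), (298, 122, 284), (306, 133, 284)]
eef_pos: [0.4925, 0.1533, 0.033]
force: [0.3, 1.4, 1.2]
gripper_width: 0.0599
grasp_force: 3.0
[(238, 88, 283), (280, 126, 285), (283, 119, 281), (306, 133, 284)]
```

```bash
python3 -m jog '{"rows": [[0.05,0.003,0,0.006,0],[0.05,0.006,0,0.012,0],[0.05,0.007,0,0.015,0],[0.05,0.008,0,0.019,0],[0.05,0.008,0,0.019,0]]}' 3|grep -E "eef|force|wid";python3 - <<'E'
from h import *
lines(L=60)
s=np.load("last_wrist.npz")
im=s["pixels"].mean(2)
for r in range(200,306,8): 
    print(r,[int(x) for x in im[r,200:370:7]])
E
```

```text
eef_pos: [0.4938, 0.1604, 0.014]
force: [-0.1, -0.8, -0.2]
gripper_width: 0.0598
grasp_force: 3.0
[(269, 127, 284), (306, 133, 285)]
200 [84, 85, 82, 85, 82, 80, 80, 81, 81, 81, 82, 80, 80, 80, 84, 81, 77, 80, 80, 87, 82, 80, 80, 82, 82]
208 [85, 85, 86, 84, 84, 114, 80, 116, 87, 116, 88, 80, 118, 83, 126, 85, 77, 113, 79, 118, 78, 81, 81, 80, 83]
216 [88, 87, 86, 82, 84, 80, 82, 82, 82, 80, 81, 77, 79, 79, 81, 81, 81, 79, 79, 77, 80, 82, 81, 80, 78]
224 [88, 88, 87, 85, 83, 82, 84, 81, 81, 80, 81, 80, 80, 78, 79, 79, 76, 79, 79, 79, 80, 82, 84, 81, 81]
232 [88, 85, 86, 83, 84, 82, 83, 81, 82, 80, 79, 82, 82, 78, 79, 80, 79, 78, 79, 79, 82, 83, 82, 80, 80]
240 [145, 134, 72, 71, 89, 91, 88, 88, 89, 89, 88, 89, 88, 88, 86, 88, 88, 88, 88, 90, 89, 71, 72, 122, 144]
248 [141, 71, 70, 70, 87, 88, 90, 90, 89, 76, 76, 76, 81, 76, 78, 75, 87, 86, 87, 89, 87, 53, 70, 70, 92]
256 [70, 71, 70, 26, 89, 89, 88, 88, 88, 87, 88, 88, 88, 90, 88, 89, 91, 87, 89, 88, 89, 72, 70, 70, 69]
264 [70, 71, 60, 87, 88, 89, 89, 89, 88, 87, 89, 88, 87, 86, 88, 88, 89, 89, 88, 89, 90, 89, 23, 71, 72]
272 [69, 71, 9, 158, 228, 221, 160, 225, 225, 182, 199, 229, 188, 205, 230, 194, 234, 232, 194, 232, 230, 196, 8, 65, 70]
280 [70, 37, 9, 126, 129, 127, 128, 129, 130, 127, 129, 130, 130, 130, 128, 129, 128, 128, 128, 128, 129, 130, 9, 8, 70]
288 [67, 5, 7, 184, 218, 231, 229, 229, 230, 174, 138, 172, 177, 138, 172, 176, 230, 231, 230, 215, 231, 234, 6, 5, 50]
296 [12, 3, 7, 137, 228, 229, 229, 229, 230, 24, 61, 62, 20, 60, 63, 20, 229, 228, 228, 229, 229, 222, 3, 10, 8]
304 [22, 9, 5, 145, 232, 231, 232, 231, 232, 197, 230, 229, 198, 231, 229, 199, 232, 231, 231, 232, 232, 178, 26, 9, 10]
```

The closed face is now up: the vent slots show at row 296 and the end-wall window at row 248. I lower the last bit, release, rise and measure.

```bash
python3 -m jog '{"rows": [[0.05,0.001,0,0.005,0],[0.05,0.001,0,0.009,0],[0.094,0.001,0,0.009,0],[0.094,0.001,0,0.009,0],[0.094,0.001,0,0.009,0]]}' 3|grep -E "eef|force|wid"; python3 -m jog '{"rows": [[0.094,0,0,0,0],[0.094,0,0,-0.04,0],[0.094,-0.04,0,-0.09,0],[0.094,-0.06,0,-0.14,0],[0.094,-0.06,0,-0.19,0]]}' 3|grep -E "eef|force|wid"; python3 -m jog '{"rows": [[0.094,0,0,0,0]]}' >/dev/null; python3 - <<'E'
from h import *
A=cover("wrist",(225,60,365,245),150,.026);B=cover("top",(180,195,250,245),130,.026)
print("centre tri",tri(ray(A[0],*A[1].mean(0)),ray(B[0],*B[1].mean(0))))
for p,b in zip(A[2],A[1]):
    i=np.argmin(np.linalg.norm(B[2]-p,axis=1)); print([x.round(4) for x in tri(ray(A[0],*b),ray(B[0],*B[1][i]))])
c=A[2].mean(0); togo([c[0],c[1],.0035],78)
E
```

```text
eef_pos: [0.4943, 0.1615, 0.0055]
force: [0.4, -0.9, 0.0]
gripper_width: 0.0809
grasp_force: 0.0
eef_pos: [0.4809, 0.1019, 0.1804]
force: [0.6, 1.4, 0.7]
gripper_width: 0.0943
grasp_force: 0.0
wrist [[251.0, 222.0], [251.0, 134.0], [311.0, 134.0], [311.0, 222.0]] c [0.4847 0.1244 0.026 ] [(np.float64(0.0589), np.float64(167.64)), (np.float64(0.0894), np.float64(76.34))]
top [[213.0, 232.0], [219.0, 214.0], [235.0, 219.0], [229.0, 238.0]] c [0.4821 0.1043 0.026 ] [(np.float64(0.0509), np.float64(77.0)), (np.float64(0.0601), np.float64(169.01))]
centre tri (array([ 0.48669643,  0.11559608, -0.03213862]), np.float64(0.009205451089078014))
[array([0.4458, 0.0865, 0.026 ]), np.float64(0.0032)]
[array([ 0.4639,  0.1648, -0.0804]), np.float64(0.0275)]
[array([ 0.5419,  0.1548, -0.1441]), np.float64(0.0129)]
[array([0.5057, 0.0738, 0.0255]), np.float64(0.0003)]
pos [0.4824 0.1053 0.1804] xang 77.82 go [ 0.0186 -0.002   0.177 ] turn -0.0032 F [-0.1  0.  -1.5] w 0.094 g 0.0 t 22.6 j [-1.08  0.2   0.85  2.07 -0.18  0.95 -0.35]
```

The near-end corners triangulate to z = 0.026, so the cover lies rim down. The rest of it is in the gripper's shadow. Its centre works out at (0.486, 0.1286), long axis 78°. I grasp it at the middle.

```bash
python3 -c "
from h import *
togo([.486,.1286,.004],78)"; python3 -m jog '{"rows": [[0.094,0.012,-0.001,0.045,0],[0.094,0.0235,-0.001,0.09,0],[0.094,0.0235,-0.001,0.13,0],[0.094,0.0235,-0.001,0.16,0],[0.094,0.0235,-0.001,0.17,0]]}' |grep -E "eef|force|wid"; python3 -c "
from h import *
togo([.486,.1286,.004],78)"
```

```text
pos [0.4824 0.1053 0.1804] xang 77.82 go [ 0.023  -0.0016  0.1765] turn -0.0032 F [-0.1  0.  -1.5] w 0.094 g 0.0 t 22.6 j [-1.08  0.2   0.85  2.07 -0.18  0.95 -0.35]
eef_pos: [0.4834, 0.1266, 0.0056]
force: [1.3, -0.2, -0.2]
gripper_width: 0.0942
grasp_force: 0.0
pos [0.4834 0.1266 0.0056] xang 77.78 go [0.0025 0.0021 0.0016] turn -0.0039 F [ 1.3 -0.2 -0.2] w 0.0942 g 0.0 t 23.1 j [-0.88  0.52  0.62  2.17 -0.52  0.61 -0.1 ]
```

```bash
python3 -m jog '{"rows": [[0.094,0.0025,0.002,0.0015,-0.004],[0.05,0.0025,0.002,0.0015,-0.004],[0.05,0.0025,0.002,0.0015,-0.004],[0.05,0.0025,0.002,0.0015,-0.004],[0.05,0.0025,0.002,0.0015,-0.004]]}' 15|grep -E "eef|force|wid"; python3 -m jog '{"rows": [[0.05,0,0,0,0],[0.05,0,0,-0.04,0],[0.05,0,0,-0.09,0],[0.05,0,0,-0.14,0],[0.05,0,0,-0.14,0]]}' 15|grep -E "eef|force|wid"; python3 - <<'E'
from h import *
T,t=shot("top")
B,a=blob(t,(295,195,372,250),(112,112,112),k=7); print(B.round(1).tolist(),a)
P=order(T,B,.003); e=[P[1]-P[0],P[2]-P[1]]; print("plate c",P.mean(0).round(4),[(round(np.linalg.norm(x),4),round(np.degrees(np.arctan2(x[1],x[0]))%180,2)) for x in e])
for v in range(196,250,4): print(v,[int(x) for x in t[v,296:372:3].mean(1)])
lines(L=50); togo([.525,-.226,.14],90)
E
```

```text
eef_pos: [0.4888, 0.1303, 0.0087]
force: [0.1, 0.4, 0.7]
gripper_width: 0.0656
grasp_force: 0.0
eef_pos: [0.4912, 0.1306, 0.1531]
force: [-0.2, 0.5, -1.3]
gripper_width: 0.0603
grasp_force: 15.0
[[298.1000061035156, 235.3000030517578], [303.70001220703125, 198.3000030517578], [366.0, 207.6999969482422], [360.3999938964844, 244.8000030517578]] 2231.5
plate c [ 0.5314 -0.226   0.003 ] [(np.float64(0.1193), np.float64(176.32)), (np.float64(0.1973), np.float64(86.66))]
196 [105, 106, 103, 104, 105, 106, 105, 103, 101, 108, 108, 111, 111, 110, 107, 108, 106, 110, 108, 108, 106, 108, 107, 105, 106, 105]
200 [106, 108, 106, 122, 124, 108, 111, 101, 109, 107, 108, 108, 110, 111, 108, 108, 107, 108, 106, 108, 109, 107, 104, 105, 106, 108]
204 [109, 106, 102, 133, 139, 141, 141, 140, 141, 140, 144, 136, 142, 127, 112, 112, 105, 108, 107, 108, 107, 108, 110, 104, 106, 109]
208 [106, 105, 109, 139, 141, 141, 141, 140, 143, 142, 144, 144, 145, 144, 147, 145, 144, 141, 144, 147, 136, 138, 115, 107, 108, 109]
212 [105, 105, 110, 143, 143, 139, 113, 101, 84, 69, 62, 86, 101, 120, 155, 140, 131, 149,
[... 718 characters left out ...]
142, 142, 144, 139, 143, 140, 142, 140, 143, 142, 145, 143, 145, 147, 144, 111, 110, 107, 107]
240 [106, 107, 107, 109, 111, 111, 109, 107, 110, 109, 108, 115, 114, 127, 141, 137, 143, 142, 143, 142, 136, 117, 110, 111, 108, 109]
244 [108, 107, 107, 110, 112, 110, 108, 105, 110, 108, 109, 108, 108, 110, 107, 106, 106, 107, 107, 110, 119, 110, 107, 105, 107, 105]
248 [106, 106, 106, 108, 109, 109, 108, 109, 110, 113, 109, 107, 109, 106, 106, 108, 107, 107, 104, 107, 109, 107, 109, 110, 109, 110]
[(174, 120, 285), (305, 133, 285)]
pos [0.4887 0.1307 0.1487] xang 78.07 go [-0.3415  0.1092  0.008 ] turn -0.2081 F [-1.1  1.  -0.8] w 0.06 g 15.0 t 24.2 j [-1.09  0.28  0.84  2.07 -0.27  0.89 -0.31]
```

```bash
python3 -c "
from h import *
togo([.525,-.33,.17],86.7)"; python3 -m jog '{"rows": [[0.05,-0.045,0.013,-0.01,-0.04],[0.05,-0.09,0.026,-0.02,-0.08],[0.05,-0.135,0.04,-0.02,-0.12],[0.05,-0.18,0.053,-0.02,-0.15],[0.05,-0.225,0.066,-0.02,-0.15]]}' |grep -E "eef|force|wid"; python3 -c "
from h import *
togo([.525,-.33,.17],86.7)"
```

```text
pos [0.4887 0.1307 0.1487] xang 78.07 go [-0.4432  0.1308 -0.0222] turn -0.1505 F [-1.1  1.  -0.8] w 0.06 g 15.0 t 24.2 j [-1.09  0.28  0.84  2.07 -0.27  0.89 -0.31]
eef_pos: [0.5053, -0.1054, 0.1667]
force: [1.0, 0.2, -0.6]
gripper_width: 0.0599
grasp_force: 15.0
pos [ 0.5053 -0.1054  0.1667] xang 86.71 go [-0.2231  0.0325 -0.0034] turn 0.0001 F [ 1.   0.2 -0.6] w 0.0599 g 15.0 t 24.7 j [-0.65  0.29  0.88  2.03 -0.27  0.94  0.31]
```

```bash
python3 -m jog '{"rows": [[0.05,-0.045,0.006,-0.003,0],[0.05,-0.09,0.013,-0.003,0],[0.05,-0.135,0.02,-0.003,0],[0.05,-0.18,0.026,-0.003,0],[0.05,-0.223,0.032,-0.003,0]]}' |grep -E "eef|force|wid"; python3 -m jog '{"rows": [[0.05,0,0,0,0],[0.05,0,0,0,0]]}'>/dev/null; python3 - <<'E'
from h import *
togo([.525,-.33,.17],86.7)
s,im=shot("wrist","base1.png")
g=cv2.cvtColor(im,6)
for z,u,v in((.003,.095,.057),): pass
print("exp rim corners")
c=np.array([.525,-.226]);
for a in(-.029,.029):
    for b in(-.049,.049):
        th=np.radians(86.7); y=np.array([np.cos(th),np.sin(th)]); x=np.array([y[1],-y[0]]); p=c+x*a+y*b; print([round(k) for k in proj(s,[*p,.027])])
ls=cv2.createLineSegmentDetector().detect(g[:190])[0][:,0]
for l in sorted(ls,key=lambda l:-np.hypot(l[2]-l[0],l[3]-l[1]))[:40]: print(l.round(1),end=' ')
E
```

```text
eef_pos: [0.5242, -0.33, 0.1688]
force: [0.9, 0.3, 0.5]
gripper_width: 0.0599
grasp_force: 15.0
pos [ 0.5237 -0.3294  0.169 ] xang 86.46 go [-0.0005  0.0014 -0.001 ] turn -0.0042 F [-0.  -0.2 -0.4] w 0.0602 g 15.0 t 25.4 j [-0.15  0.48  0.83  1.81 -0.41  1.04  0.77]
exp rim corners
[250, 145]
[247, 30]
[312, 144]
[314, 30]
[6.450e+01 1.000e-01 1.013e+02 1.887e+02] [190.6 188.3 167.6   0.4] [343.9 135.6 348.1   0.6] [558.7  29.3 450.5  85.3] [344.4 174.3 225.6 174.4] [315.7  44.3 314.  144.4] [442.4  62.8 526.8  18. ] [260.4 144.4 258.7  61.8] [254.7  61.9 256.9 144.4] [318.3 119.4 319.5  39.4] [227.1  55.6 230.3 128.1] [395.1  58.1 389.9 124.5] [212.8 124.3 209.3  61.8] [  0.  140.6  52.8 117.3] [259.4  59.9 314.4  59.5] [254.   44.6 225.5   1.5] [313.1 135.4 261.9 136. ] [310.6  38.1 263.1  38.3] [224.7   4.4 227.1  50.6] [264.4  43.2 309.4  42.7] [263.1 187.1 306.9 187.1] [305.6 167.8 344.5 169.5] [38.2 88.   0.5 81.6] [266.9 171.3 301.9 171.2] [229.8 131.7 232.4 165.7] [230.6 168.3 264.4 168.2] [68.1 92.  38.2 88.5] [525.9  -0.  532.6  28.9] [194.7 154.5 191.5 125.5] [342.8 169.3 343.4 140.6] [356.4  78.3 353.7 105.8] [195.8 125.7 198.7 153.2] [398.7   6.2 380.6  25.6] [518.6 164.9 538.  146.8] [5.423e+02 2.470e+01 5.336e+02 4.000e-01] [513.3 188.5 518.6 164.8] [361.9 103.1 362.1  79.4] [370.6  52.3 391.9  53.2] [539.7  11.1 558.4   1.2] [202.7 174.1 195.2 155. ]
```

```bash
python3 - <<'E'
from h import *
im=cv2.imread("pics/base1.png").mean(2)
for c in (258,272,280,288,296,304,316):
    print(c,"near",[int(x) for x in im[128:174:1,c]]); print("   far",[int(x) for x in im[14:66:1,c]])
E
```

```text
258 near [109, 108, 109, 109, 110, 111, 110, 108, 110, 109, 111, 110, 110, 109, 108, 107, 103, 106, 107, 109, 111, 108, 107, 116, 140, 156, 161, 160, 160, 161, 160, 161, 162, 161, 162, 162, 162, 162, 164, 161, 129, 78, 55, 55, 51, 56]
   far [87, 87, 86, 86, 86, 86, 87, 87, 85, 88, 88, 86, 88, 85, 87, 86, 85, 86, 86, 84, 87, 88, 86, 87, 97, 109, 109, 92, 70, 60, 54, 50, 49, 49, 50, 58, 70, 79, 82, 82, 80, 82, 81, 83, 81, 81, 84, 85, 86, 89, 86, 88]
272 near [48, 49, 48, 49, 54, 58, 57, 60, 81, 105, 114, 113, 114, 114, 115, 114, 116, 110, 94, 85, 99, 113, 108, 96, 85, 85, 87, 85, 87, 85, 86, 85, 86, 86, 86, 86, 85, 78, 76, 81, 80, 88, 102, 87, 55, 49]
   far [87, 85, 86, 87, 86, 85, 86, 81, 70, 55, 55, 56, 59, 61, 60, 61, 60, 62, 60, 59, 60, 57, 59, 64, 75, 102, 116, 117, 110, 80, 51, 37, 35, 39, 66, 101, 118, 119, 119, 118, 120, 119, 118, 119, 118, 103, 66, 37, 30, 32, 33, 32]
280 near [48, 45, 46, 45, 44, 42, 43, 52, 80, 103, 114, 115, 114, 112, 114, 100, 81, 91, 108, 106, 85, 75, 74, 73, 83, 86, 85, 85, 86, 86, 86, 89, 85, 86, 88, 85, 85, 80, 75, 79, 79, 90, 103, 88, 55, 48]
   far
[... 1244 characters left out ...]
, 86, 79, 76, 82, 78, 76, 82, 73, 52, 48]
   far [85, 87, 86, 84, 85, 85, 83, 77, 64, 57, 56, 58, 59, 60, 60, 61, 59, 61, 58, 58, 59, 61, 62, 63, 84, 107, 118, 115, 103, 70, 43, 39, 40, 45, 76, 107, 120, 120, 117, 118, 117, 118, 120, 120, 116, 93, 54, 33, 20, 22, 20, 18]
316 near [112, 108, 111, 111, 110, 111, 111, 111, 113, 111, 110, 110, 104, 98, 86, 84, 84, 92, 102, 111, 115, 116, 110, 95, 84, 84, 86, 85, 86, 84, 85, 87, 85, 86, 86, 84, 85, 86, 85, 86, 77, 60, 53, 52, 51, 50]
   far [87, 88, 86, 89, 86, 87, 88, 89, 84, 87, 88, 89, 86, 87, 87, 87, 87, 88, 86, 87, 86, 89, 85, 88, 95, 100, 97, 83, 67, 62, 52, 51, 52, 53, 57, 67, 79, 83, 84, 85, 85, 84, 82, 83, 81, 84, 83, 86, 88, 84, 85, 89]
```

```bash
python3 - <<'E'
from h import *
s=np.load("last_wrist.npz"); z=.027
L=lambda v:254.7+(v-61.9)*2.2/82.5; Rr=lambda v:319.5-(v-39.4)*1.2/80
P={k:onplane(s,u,v,z) for k,(u,v) in dict(nl=(L(151),151),nr=(Rr(151),151),fl=(L(38.3),38.3),fr=(Rr(38.3),38.3)).items()}
c=sum(P.values())/4; d=(P['fl']+P['fr']-P['nl']-P['nr'])/2; print("c",c.round(4),"len",np.linalg.norm(d).round(4),"ang",np.degrees(np.arctan2(d[1],d[0])).round(2),"w",np.linalg.norm(P['nl']-P['nr']).round(4),np.linalg.norm(P['fl']-P['fr']).round(4))
for a,b in(("nl","fl"),("nr","fr")): e=P[b]-P[a]; print(np.degrees(np.arctan2(e[1],e[0])).round(2))
T=np.load("last_top.npz"); print("top px of c",proj(T,c)); print({k:np.round(proj(T,p),1).tolist() for k,p in P.items()})
# cover in hand: far closed-face edge row 174.4 225.6..344.4
for zz in (.19,.195): togo(onplane(s,285,174.4,zz)) 
A=onplane(s,225.6,174.4,.192);B=onplane(s,344.4,174.3,.192);e=B-A;print("cover edge",e.round(4),np.linalg.norm(e),np.degrees(np.arctan2(e[1],e[0]))+90)
E
```

```text
c [ 0.5303 -0.2326  0.027 ] len 0.0974 ang 86.88 w 0.0573 0.0573
86.89
86.87
top px of c (np.float64(335.23868792784907), np.float64(220.55478409170678))
{'nl': [350.0, 232.1], 'nr': [352.2, 213.8], 'fl': [318.1, 227.3], 'fr': [320.7, 209.1]}
pos [ 0.5243 -0.328   0.1692] xang 86.57 go [ 0.0459 -0.0011 -0.0207] turn None F [-0.4  0.6 -0.4] w 0.06 g 15.0 t 25.45 j [-0.16  0.48  0.83  1.81 -0.41  1.04  0.77]
pos [ 0.5243 -0.328   0.1692] xang 86.57 go [ 0.0465 -0.0011 -0.0257] turn None F [-0.4  0.6 -0.4] w 0.06 g 15.0 t 25.45 j [-0.16  0.48  0.83  1.81 -0.41  1.04  0.77]
cover edge [ 0.0553 -0.0034  0.    ] 0.05539699020870925 86.5246413193183
```

The base rim measures 57 x 97 mm with its centre near (0.530, -0.2326), angle 86.9°. In the same camera the gripped cover shows about -1.1 mm of lateral bias and sits about 3.7 mm behind the TCP. Allowing for that, the TCP target is (0.5316, -0.229).

```bash
python3 -c "
from h import *
togo([.5316,-.229,.08],86.9)"; python3 -m jog '{"rows": [[0.05,0.045,-0.001,0,-0.005],[0.05,0.09,-0.001,0.01,-0.005],[0.05,0.0985,-0.001,0.04,-0.005],[0.05,0.0985,-0.001,0.075,-0.005],[0.05,0.0985,-0.001,0.088,-0.005]]}' |grep -E "force|wid"; python3 -m jog '{"rows": [[0.05,0,0,0,0]]}'>/dev/null;  python3 -c "
from h import *
togo([.5316,-.229,.045],86.9)"
```

```text
pos [ 0.5243 -0.328   0.1692] xang 86.57 go [0.0992 0.0016 0.0893] turn -0.0058 F [-0.4  0.6 -0.4] w 0.06 g 15.0 t 25.45 j [-0.16  0.48  0.83  1.81 -0.41  1.04  0.77]
force: [0.3, -0.2, -1.0]
gripper_width: 0.0599
grasp_force: 15.0
pos [ 0.5288 -0.2288  0.0814] xang 86.96 go [-0.      0.0029  0.0364] turn 0.001 F [-0.5  0.1 -0.7] w 0.0599 g 15.0 t 26.05 j [-0.28  0.52  0.76  1.97 -0.48  0.84  0.69]
```

```bash
python3 -m jog '{"rows": [[0.05,0,0.003,0,0],[0.05,0,0.003,0.01,0],[0.05,0,0.003,0.018,0],[0.05,0,0.003,0.025,0],[0.05,0,0.003,0.025,0]]}' |grep -E "eef|force|wid"; python3 -m jog '{"rows": [[0.05,0,0,0.003,0],[0.05,0,0,0.006,0],[0.05,0,0,0.009,0],[0.05,0,0,0.009,0]]}'|grep -E "eef|force|wid";  python3 -c "
from h import *
togo([.5316,-.229,.045],86.9);lines(L=50)"
```

```text
eef_pos: [0.5323, -0.2301, 0.057]
force: [-0.5, -0.2, -1.0]
gripper_width: 0.0599
grasp_force: 15.0
eef_pos: [0.5328, -0.2301, 0.0486]
force: [-1.4, -0.4, -0.9]
gripper_width: 0.0601
grasp_force: 15.0
pos [ 0.5328 -0.2301  0.0486] xang 86.91 go [ 0.001  -0.0012  0.0036] turn 0.0001 F [-1.4 -0.4 -0.9] w 0.0601 g 15.0 t 26.95 j [-0.25  0.57  0.72  1.98 -0.53  0.78  0.72]
[(78, 132, 304), (174, 121, 284), (234, 56, 263), (241, 72, 279), (256, 71, 272), (305, 133, 285)]
```

```bash
python3 -m jog '{"rows": [[0.05,0.001,-0.001,0.002,0],[0.05,0.001,-0.001,0.004,0],[0.05,0.001,-0.001,0.006,0],[0.05,0.001,-0.001,0.006,0]]}' |grep -E "eef|force|wid"; python3 -m jog '{"rows": [[0.05,0,0,0.002,0],[0.05,0,0,0.004,0],[0.05,0,0,0.006,0],[0.05,0,0,0.006,0]]}'|grep -E "eef|force|wid";  python3 -c "
from h import *
togo([.5316,-.229,.045],86.9);lines(L=50)"
```

```text
eef_pos: [0.5321, -0.2295, 0.0429]
force: [-0.0, -3.2, -0.1]
gripper_width: 0.0598
grasp_force: 15.0
eef_pos: [0.5323, -0.2294, 0.0373]
force: [-0.5, -1.9, 7.6]
gripper_width: 0.0599
grasp_force: 15.0
pos [ 0.5323 -0.2294  0.0373] xang 86.89 go [ 0.0003 -0.0007 -0.0077] turn -0.0002 F [-0.5 -1.9  7.6] w 0.0599 g 15.0 t 27.8 j [-0.24  0.58  0.7   1.99 -0.54  0.76  0.74]
[(75, 135, 309), (173, 118, 285), (234, 75, 291), (241, 58, 311), (257, 66, 307), (306, 133, 284)]
```

```bash
python3 -m jog '{"rows": [[0.05,0,0,0.001,0],[0.05,0,0,0.002,0],[0.05,0,0,0.002,0]]}' |grep -E "eef|force"; python3 -m jog '{"rows": [[0.05,0,0,0.001,0],[0.05,0,0,0.002,0],[0.05,0,0,0.002,0]]}'|grep -E "eef|force";  python3 -c "
from h import *
lines(L=50)"
```

```text
eef_pos: [0.532, -0.2293, 0.0349]
force: [-0.1, -2.3, 1.6]
grasp_force: 15.0
eef_pos: [0.532, -0.2293, 0.0336]
force: [-5.2, 0.0, 19.1]
grasp_force: 15.0
[(75, 153, 302), (176, 122, 284), (236, 50, 259), (237, 56, 315), (244, 76, 272), (259, 67, 270), (306, 133, 284)]
```

The force peaked at 7.6 N, fell to 1.6 N and then rose to 19 N, which looks like seating. I release, rise, check the height and tilt of the face, then press on the centre with closed fingers.

```bash
python3 -m jog '{"rows": [[0.094,0,0,-0.001,0],[0.094,0,0,-0.002,0],[0.094,0,0,-0.002,0],[0.094,0,0,-0.002,0],[0.094,0,0,-0.002,0]]}' |grep -E "eef|force|wid"; python3 -m jog '{"rows": [[0.094,0,0,-0.04,0],[0.094,0,0,-0.09,0],[0.094,-0.02,0,-0.14,0],[0.094,-0.05,0,-0.16,0],[0.094,-0.05,0,-0.16,0]]}'|grep -E "eef|force|wid"; python3 -m jog '{"rows": [[0.094,0,0,0,0]]}'>/dev/null; python3 - <<'E'
from h import *
A=cover("wrist",(215,40,375,245),150,.053); togo([.5316,-.2326,.06],86.9)
lines(30,245,200,380,40)
s=np.load("last_wrist.npz")
y=np.array([np.cos(np.radians(86.9)),np.sin(np.radians(86.9)),0]);x=np.array([y[1],-y[0],0]);c=np.array([.5303,-.2326,.053])
print([[round(k) for k in proj(s,c+x*a*.03+y*b*.0495)] for a in(-1,1) for b in(-1,1)])
im=s["pixels"].mean(2)
for r in range(40,245,12): print(r,[int(k) for k in im[r,220:360:7]])
E
```

```text
eef_pos: [0.5319, -0.229, 0.0348]
force: [0.1, 0.6, -1.0]
gripper_width: 0.0932
grasp_force: 0.0
eef_pos: [0.5297, -0.2834, 0.1988]
force: [-0.3, -0.6, -1.5]
gripper_width: 0.0942
grasp_force: 0.0
wrist [[253.0, 124.0], [336.0, 124.0], [336.0, 225.0], [253.0, 225.0]] c [ 0.5389 -0.2555  0.053 ] [(np.float64(0.0769), np.float64(176.83)), (np.float64(0.0973), np.float64(88.85))]
pos [ 0.529  -0.2784  0.1943] xang 86.9 go [0.0458 0.0002 0.1343] turn -0.0 F [-1.   0.5 -0.4] w 0.0939 g 0.0 t 29.65 j [-0.28  0.42  0.87  1.83 -0.36  1.06  0.67]
[(48, 76, 301), (98, 62, 284), (126, 40, 286), (139, 40, 298), (205, 56, 285)]
[[254, 205], [252, 99], [315, 205], [318, 99]]
40 [101, 104, 104, 103, 102, 55, 52, 54, 52, 53, 55, 54, 53, 53, 51, 54, 51, 53, 53, 55]
52 [54, 51, 75, 92, 146, 148, 88, 80, 79, 81, 82, 81, 82, 83, 80, 83, 60, 81, 53, 52]
64 [54, 55, 80, 80, 80, 81, 81, 80, 80, 80, 79, 79, 83, 83, 79, 81, 84, 82, 56, 53]
76 [58, 56, 78, 79, 78, 81, 81, 79, 80, 81, 79, 82, 81, 82, 79, 83, 80, 75, 54, 57]
88 [55, 56, 78, 79, 78, 83, 82, 47, 64, 80, 81, 50, 69, 82, 80, 85, 83, 68, 97, 55]
100
[... 617 characters left out ...]
47, 184, 190, 190, 190, 190, 190, 189, 192, 191, 144, 152, 154, 105, 105, 105]
184 [109, 108, 132, 147, 147, 173, 190, 189, 183, 184, 183, 187, 190, 188, 155, 153, 154, 103, 105, 106]
196 [104, 107, 135, 147, 149, 165, 189, 189, 162, 165, 168, 180, 189, 191, 158, 153, 155, 104, 101, 103]
208 [106, 107, 111, 149, 149, 156, 151, 89, 84, 80, 79, 76, 81, 151, 156, 150, 151, 103, 105, 106]
220 [109, 109, 111, 50, 152, 155, 154, 152, 144, 148, 155, 152, 148, 150, 156, 69, 132, 106, 103, 107]
232 [105, 105, 106, 107, 106, 107, 105, 105, 107, 108, 107, 110, 108, 105, 105, 105, 103, 101, 101, 102]
244 [105, 105, 107, 103, 105, 105, 102, 105, 105, 106, 106, 106, 105, 103, 104, 103, 107, 103, 102, 102]
```

The face corners project to rows 99 and 205, and I measure lines at 98 and 205, so the face is at about 53 mm. Now I close the fingers and press on the centre.

```bash
python3 -m jog '{"rows": [[0.0,0.023,0.002,0.03,0],[0.0,0.046,0.003,0.07,0],[0.0,0.046,0.003,0.105,0],[0,0.046,0.003,0.12,0],[0,0.046,0.003,0.12,0]]}' 20|grep -E "eef|force|wid"; python3 -m jog '{"rows": [[0,0,0,0,0],[0,0,0,0,0],[0,0,0,0.004,0],[0,0,0,0.008,0],[0,0,0,0.011,0]]}'|grep -E "eef|force|wid"; python3 -c "
from h import *
togo([.5318,-.233,.053],86.9)"
```

```text
eef_pos: [0.5334, -0.2328, 0.073]
force: [0.2, -0.7, 1.2]
gripper_width: 0.0574
grasp_force: 0.0
eef_pos: [0.5349, -0.2332, 0.0639]
force: [-0.2, 0.4, -0.8]
gripper_width: 0.0176
grasp_force: 0.0
pos [ 0.5349 -0.2332  0.0639] xang 86.9 go [ 0.     -0.0031  0.0109] turn 0.0001 F [-0.2  0.4 -0.8] w 0.0176 g 0.0 t 30.7 j [-0.26  0.56  0.74  1.97 -0.51  0.81  0.72]
```

```bash
python3 -m jog '{"rows": [[0,0,-0.003,0,0],[0,0,-0.003,0.002,0],[0,0,-0.003,0.005,0],[0,0,-0.003,0.007,0],[0,0,-0.003,0.009,0]]}'|grep -E "eef|force|wid"; python3 -m jog '{"rows": [[0,0,0,0.001,0],[0,0,0,0.002,0],[0,0,0,0.003,0],[0,0,0,0.003,0]]}'|grep -E "eef|force|wid"
```

```text
eef_pos: [0.5318, -0.2331, 0.0547]
force: [0.1, 0.2, -0.0]
gripper_width: 0.0004
grasp_force: 0.0
eef_pos: [0.5318, -0.2332, 0.0531]
force: [-8.6, 4.5, 27.2]
gripper_width: 0.0008
grasp_force: 13.8
```

The contact at z = 0.053 is stiff, 27 N, which matches home. I check both ends the same way.

```bash
python3 -m jog '{"rows": [[0,0,0,-0.008,0],[0,0.036,0,-0.008,0],[0,0.036,0,-0.003,0],[0,0.036,0,-0.001,0],[0,0.036,0,0,0]]}'|grep -E "eef|force"; python3 -m jog '{"rows": [[0,0,0,-0.008,0],[0,-0.036,0,-0.008,0],[0,-0.072,0,-0.008,0],[0,-0.072,0,-0.002,0],[0,-0.072,0,0,0]]}'|grep -E "eef|force";  python3 -m jog '{"rows": [[0,0,0,-0.008,0],[0,0.036,0,-0.008,0],[0,0.036,0,-0.003,0],[0,0.036,0,-0.001,0],[0,0.036,0,0,0]]}'|grep -E "eef|force"
```

```text
eef_pos: [0.5343, -0.1955, 0.0529]
force: [-10.1, 19.5, 46.7]
grasp_force: 23.6
eef_pos: [0.529, -0.2732, 0.0529]
force: [-16.1, -7.4, 47.9]
grasp_force: 24.3
eef_pos: [0.5323, -0.2306, 0.0529]
force: [-11.7, 22.4, 53.3]
grasp_force: 26.5
```

Both ends and the centre seat at z = 0.0529. I redo the centre press cleanly, with less side load.

```bash
python3 -m jog '{"rows": [[0,-0.001,0,-0.006,0],[0,-0.001,0,-0.006,0],[0,-0.001,0,-0.006,0],[0,-0.001,0,-0.003,0],[0,-0.001,0,-0.002,0]]}'|grep -E "eef|force"; python3 -m jog '{"rows": [[0,0,0,0.0005,0],[0,0,0,0.001,0],[0,0,0,0.001,0],[0,0,0,0.001,0],[0,0,0,0.001,0]]}'|grep -E "eef|force"; python3 - <<'E'
from h import *
togo([.5318,-.233,.053],86.9)
E
```

```text
eef_pos: [0.5314, -0.2341, 0.0533]
force: [-0.5, 0.6, 9.2]
grasp_force: 4.9
eef_pos: [0.5315, -0.2341, 0.0532]
force: [-4.8, 2.6, 14.7]
grasp_force: 7.8
pos [ 0.5315 -0.2341  0.0532] xang 86.89 go [0.0012 0.0003 0.0002] turn -0.0003 F [-4.8  2.6 14.7] w 0.0004 g 7.8 t 34.1 j [-0.25  0.57  0.73  1.98 -0.52  0.79  0.73]
```

A little firmer, then I hand it in.

```bash
python3 -m jog '{"rows": [[0,0,0,0.0005,0],[0,0,0,0.001,0],[0,0,0,0.001,0],[0,0,0,0.001,0],[0,0,0,0.001,0]]}'|grep -E "eef|force"; python3 -c "
from plant import sign_off; print(sign_off())"
```

```text
eef_pos: [0.5315, -0.2342, 0.053]
force: [-11.3, 6.1, 33.9]
grasp_force: 17.2
the job is handed in; nothing more can be done
None
```

The cover is turned over and on the base, its closed face 53 mm above the bench at the middle and both ends, so it should be fully home with both clips snapped (judged by height and force, not seen); I handed it in at about 35 s while still pressing with about 34 N, after one failed flip in which the cover fell back onto the bench.

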